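# Load the polishing tumbler with ceramic balls

### The arm

A 6-joint arm with a two-finger parallel gripper is mounted at the origin on the work surface. World frame = base frame: x ahead of the robot, y to its left, z up, the work surface at z = 0. Lengths are in m, angles in rad, forces in N, time in s.
With the tool pointing down it reaches from about 0.35 to 0.85 m from the base axis. Payload 8.1 kg.
Tool frame: the origin (TCP) lies at the very end of the fingers, on their centre line; the grasp point (between the pads) lies 19 mm behind it; z points along the fingers, y is the line along which they close (so a half turn about z gives the same grasp; the last joint's range is limited). The gripper opens to 93 mm and grips with 3 to 60 N. Pads are 15 mm wide; open, the fingers measure 128 mm over their backs; the gripper's body (75 mm by 188 mm) begins 65 mm behind the grasp point.
Start: joints at [-1.416, 0.13, 1.488, -0, 1.523, -0.085], TCP at [0.143, -0.583, 0.193] pointing down, gripper open.
Joint ranges: [-2.96, 2.96], [-0.89, 2.26], [0.02, 2.5], [-1.34, 4.48], [0, 2.73], [-2.66, 2.66]. Speed limits (rad/s): [2.39, 2.39, 2.79, 3.14, 3.14, 3.14].

### API

Orientations are given as a rotation vector (axis times angle).
In Python, from plant import robot, imaging gives the robot as it stands.
- The arm moves only by the tool jog_arm, never from a script. Its argument "rows" is a list of rows, each a list of 2 entries, a list of its own where there are three numbers: the shift along the tool's x, y, z each as a share of 0.2 m, from -1 to 1, then the turn, a rotation vector about the tool's x, y, z each as a share of pi/2 rad, from -1 to 1. A call has 1 to 5 rows; each row is the pose to reach, as a shift and turn from the pose commanded when the call began, along the tool's axes at that moment; what a row does not reach only later rows make up. A row lasts 1/10 s, in which the tool goes at most 50 mm and 8.59 degrees, less where a joint would pass 70% of its speed; a pose out of reach is approached as far as the arm can. A call with a number of a shift or a turn outside -1 to 1 is refused whole. A call with a gripper value outside its range is refused whole. "hand" is the closure, from -1 (fully open) to 1 (shut), set as the call begins (left out, the last holds). The fingers move at their own pace and stop on an object; "squeeze" is the grip in N (left out, the last holds). Time passes only in rows, so rows that repeat a pose let the fingers close. It gives the time, the measured TCP pose, the force, the opening and the grip force at its end, in the units of the state.
- robot.read_state(): the state, without advancing time (a new reading comes with each control period).
- imaging.read_camera(name): name is "side" or "top"; returns a dict with "frame" (384x512x3 uint8, red, green, blue), "vertical_fov" (degrees; the focal length in pixels is half the picture's height over the tangent of half this angle, whatever the lens; pixels are square), "cx", "cy" (the principal point, pixels), "R" (3x3) and "t" (3): a world point X has camera coordinates R X + t. Camera axes: x right, y down, z forward; pixel columns grow to the right and rows downward; lengths in m; the calibration is good to about 2 mm. A picture is of the moment at which its call begins. There is no depth.
- robot.close_job(): hands the job in; it is judged then, once.
The state is a dict: "t": time; "q": joint angles; "dq": joint speeds; "joint_torque": joint torques, N m; "tool_pos": TCP position; "orientation": TCP orientation; "force": force on the tool from outside, world axes, zero at the start; "wrist_torque": the same for the moment, N m; "opening": finger opening in m; "gripper_force": force on a finger pad.
Only numpy, scipy, OpenCV 4.12 (cv2) and the standard library are available. Lean on these libraries where they do the work, as an engineer would, in place of code of your own. Each camera call takes 0.05 s, during which the arm holds its last target. There are 200 camera calls.

### The job

Take the steel scoop from its cork mat and use it to move all six white ceramic balls from the green bin into the blue tumbler's bowl, in one scoopful or more, without touching the balls with your fingers or spilling any. Then stand the scoop upright on the middle of its mat again and let go of it, and last of all close the tumbler's orange lid fully. Leave the glue bottle, the sanding block and the screwdriver where they are.

Things in the scene. Friction and masses are not known exactly. Their poses are not given: they have to be found in the camera images.
- scoop: loose steel scoop, upright wooden handle, 0.18 kg. Origin: centre of the pan's flat underside; z up; open mouth faces its -x. Pan 84 long (x -42 to 42), 80 wide (74 inside); floor top at z 2.6, bevelled lip at x -42; side walls 32 high, back wall 42 high. Handle: bar behind the back wall centred at x 52, y 0, 20 (x) by 18 (y), from z 17 to 122; grip it across y
- scoop_grip (a point): point to grip on the scoop's handle: on its axis, 88 above the underside; same axes as the scoop
- scoop_lip (a point): middle of the scoop's front lip (scoop x -42, z 1)
- scoop_pan (a point): point inside the scoop's pan, over its centre, 15 above the underside
- mat: fixed cork mat, 160 x 160 x 4; the scoop starts on it. Origin: centre of its underside; top at z 4
- bin: fixed open green bin, 290 (its x) x 100 (y) x 55 high. Origin: centre of its underside. Walls 5 thick, inside 90 wide, floor 10 above the bench. The inside of its -x end is a 38 degree ramp: foot at bin x -82, top at x -140 at the rim; the other walls are upright (inner +x face at x 140). The balls start on its floor near the ramp, all centres at bin x below -25
- ball0_center (a point): centre of a loose white ceramic ball, 22 diameter, about 14 g; starts in the bin and rolls easily
- ball1_center (a point): centre of a loose white ceramic ball, 22 diameter, about 14 g; starts in the bin and rolls easily
- ball2_center (a point): centre of a loose white ceramic ball, 22 diameter, about 14 g; starts in the bin and rolls easily
- ball3_center (a point): centre of a loose white ceramic ball, 22 diameter, about 14 g; starts in the bin and rolls easily
- ball4_center (a point): centre of a loose white ceramic ball, 22 diameter, about 14 g; starts in the bin and rolls easily
- ball5_center (a point): centre of a loose white ceramic ball, 22 diameter, about 14 g; starts in the bin and rolls easily
- tumbler: fixed tumbler: black foot and open round blue bowl, rim at height 100, outer diameter 164 and inner 154 at the rim, inner floor at height 36. Origin: centre of its underside; the lid's hinge is on its +x side
- bowl_mid (a point): point on the bowl's axis, 56 above the bench, 20 above the bowl's inner floor
- lid_hinge (a point): middle of the lid's hinge line, 88 along the tumbler's +x from its axis, 103 above the bench; the hinge line runs along its y
- lid_tab (a point): middle of the outer face of the tab at the lid's free edge: on the top when the lid is shut, 178 from the hinge line and 6 off the hinge plane
- lid (a joint): angle of the orange lid, rad: 0 shut (level on the rim), 1.57 upright, at most 2.0. Disc 168 diameter, 6 thick, centre 88 from the hinge line, with a 36 wide tab that reaches to 187; a stiff hinge: it stays where it is left and takes about 2 N at the tab to move. Starts open.
- glue: yellow bottle of wood glue, 52 diameter, 150 high; origin: centre of its underside
- sander: wooden sanding block 100 x 55 x 34; origin: centre of its underside
- driver: screwdriver with a red handle, 170 long, lying along its x; origin: its middle, on the bench
Mind the look-alikes: they are no part of the job. There is more than one size of the scoop; the job needs the largest. There is more than one size of the tumbler; the job needs the larger.

How it is judged:
On the way, in this order (a step that is already met when the one before it is completed fails the run):
1. a ball is carried in the raised scoop (height (world z) of scoop above 0.06 m and distance between any of ball0_center, ball1_center, ball2_center, ball3_center, ball4_center, ball5_center and scoop_pan below 0.05 m), for 0.2 s.
2. all six balls lie in the tumbler's bowl (distance between each of ball0_center, ball1_center, ball2_center, ball3_center, ball4_center, ball5_center and bowl_mid below 0.078 m), for 0.3 s.
3. the scoop stands upright on the middle of the mat, released (horizontal distance between scoop and mat below 0.045 m and height (world z) of scoop below 0.01 m and angle between scoop's own z axis and vertical below 0.1 rad and linear speed of scoop below 0.03 m/s and contact force between the fingers and scoop below 0.2 N), for 0.2 s.
4. the lid is shut (value of joint lid below 0.06 rad), for 0.2 s.
At the end, for the whole second after the job is handed in: all six balls in the tumbler's bowl (centres within 78 mm of bowl_mid), the scoop at rest, upright (within 0.1 rad) on the mat with its origin within 45 mm of the mat's centre, and the lid shut (under 0.06 rad) (all of step 2 and all of step 3 and value of joint lid below 0.06 rad); the robot touches nothing.
It fails at once if a ball is spilled onto the bench, mat or floor (height (world z) of any of ball0_center, ball1_center, ball2_center, ball3_center, ball4_center, ball5_center below 0.017 m).
It fails at once if the fingers touch a ball (contact force between the fingers and ball0 above 0.5 N or contact force between the fingers and ball1 above 0.5 N or contact force between the fingers and ball2 above 0.5 N or contact force between the fingers and ball3 above 0.5 N or contact force between the fingers and ball4 above 0.5 N or contact force between the fingers and ball5 above 0.5 N).
It fails at once if the glue bottle, sanding block or screwdriver is moved by more than 30 mm (distance of any of glue, sander, driver from where it was at the start of the episode above 0.03 m).
It also fails if it takes over 66 s, if anything falls off the work surface, if the arm or the gripper's body presses on something with over 40 N, if the wrist force passes 120 N, or if a joint passes its speed limit or range.

## Working session

There is one attempt and no reset: what is moved stays moved. The work goes in short steps, Python scripts to look and compute and a tool call to move; the robot and the scene stay as the last step left them, time stands still between calls to the robot, and variables do not carry over. Pictures are saved under pics/ and viewed, at most 10 in all, crops included, and the job is handed in when it is done.

Besides the shell and the picture viewer there is one more tool, called after "Request:" as name(argument=value, ...), one argument or row to a line, values as JSON. jog_arm: Moves the arm, as the interface text tells. Its arguments: {"type":"object","properties":{"rows":{"type":"array"},"hand":{"type":"number"},"squeeze":{"type":"number"}},"required":["rows"]}

```bash
ls; mkdir -p pics
python3 - <<'E'
from plant import robot, imaging
import cv2,pickle
for n in("side","top"):
    d=imaging.read_camera(n); cv2.imwrite(f"pics/{n}0.png",cv2.resize(d["frame"][:,:,::-1],(800,600),interpolation=cv2.INTER_CUBIC))
    pickle.dump(d,open(n+"0.pkl","wb"))
    print(n,d["vertical_fov"],d["cx"],d["cy"],d["R"],d["t"])
print(robot.read_state())
E
```

```text
pics
side 48.01105133461638 252.23458766877965 191.23969739171537 [[-0.685572   -0.72799705  0.00336629]
 [-0.56390164  0.5281036  -0.63491852]
 [ 0.46044106 -0.43718061 -0.77257177]] [0.40923032 0.3728369  1.30194244]
top 45.61871307390576 249.93221989517681 191.3065196532197 [[ 0.02347405 -0.99972308 -0.00165489]
 [-0.98218653 -0.02275351 -0.18652586]
 [ 0.18643655  0.00600392 -0.98244866]] [-0.00640716  0.58656046  1.24445895]
{'t': 0.1, 'q': array([-1.41636299e+00,  1.31074627e-01,  1.48916438e+00, -9.94329784e-06,
        1.52297866e+00, -8.53958484e-02]), 'dq': array([ 0.00054419, -0.00069785, -0.00161317, -0.00090963,  0.00017893,
        0.00084761]), 'joint_torque': array([ 4.15065433e-04, -5.61344755e+01, -4.93095052e+01,  7.69213820e-02,
        2.91385897e-02, -7.78306298e-05]), 'tool_pos': array([ 0.14245822, -0.58228243,  0.19210224]), 'orientation': array([-3.11742028e+00, -3.75627118e-01,  1.03631787e-04]), 'force': array([ 0.36721196, -0.06685275, -0.37476615]), 'wrist_torque': array([-0.01701263,  0.02656906,  0.00309053]), 'gripper_force': 0.0, 'opening': 0.09288969804933006}
```

View pics/top0.png

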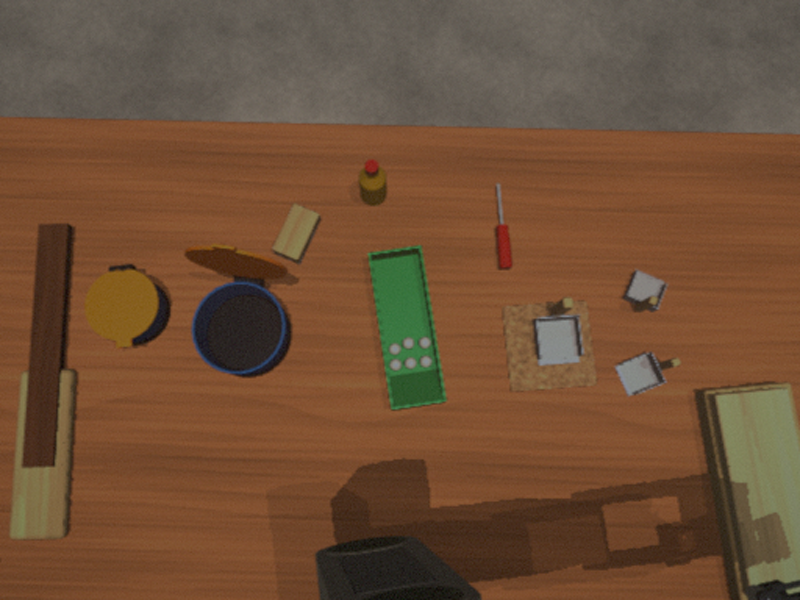

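View pics/side0.png

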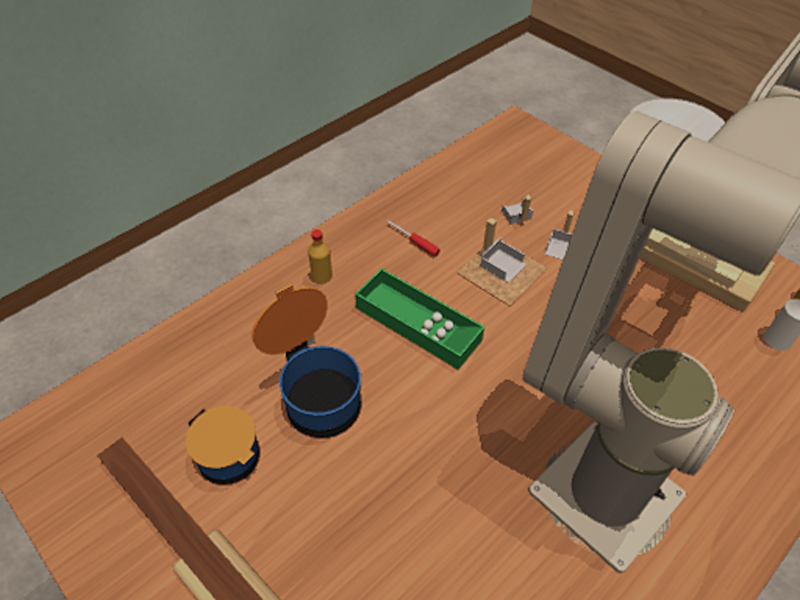

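Top view: scoop candidates are on the mat at (558,340), largest; (640,372) and (647,290) are smaller and off the mat. Tumblers: open blue one (240,328), larger; closed one (122,305), smaller. The bin is at (407,327) with the ramp at the lower end (415,390), and six balls sit near it. I choose the scoop on the mat and the open tumbler, and check them in crops.

```bash
cat > lib.py <<'E'
import numpy as np,cv2,pickle
from scipy.spatial.transform import Rotation as Rt
def load(n): return pickle.load(open(n+".pkl","rb"))
def K(d): return 192/np.tan(np.radians(d["vertical_fov"]/2))
def ray(d,u,v):  # native pixels
    f=K(d); r=np.array([(u-d["cx"])/f,(v-d["cy"])/f,1.]); return -d["R"].T@d["t"], d["R"].T@r
def onz(d,u,v,z):
    c,r=ray(d,u,v); return c+r*(z-c[2])/r[2]
def proj(d,X):
    p=np.atleast_2d(X)@d["R"].T+d["t"]; return p[:,:2]/p[:,2:]*K(d)+[d["cx"],d["cy"]]
def tri(d1,p1,d2,p2):
    c1,r1=ray(d1,*p1);c2,r2=ray(d2,*p2)
    s=np.linalg.lstsq(np.c_[r1,-r2],c2-c1,rcond=None)[0]; a=c1+s[0]*r1;b=c2+s[1]*r2
    return (a+b)/2,np.linalg.norm(a-b)
def crop(d,u0,v0,w,h,s): return cv2.resize(d["frame"][v0:v0+h,u0:u0+w,::-1],None,fx=s,fy=s,interpolation=cv2.INTER_CUBIC)
E
python3 - <<'E'
from lib import *
t=load("top0");s=load("side0")
# top crops: scoop u 315..435 v 185..255 ; side scoop
a=crop(t,318,184,66,70,6); b=crop(s,285,130,66,70,6)
cv2.imwrite("pics/c1.png",np.hstack([a,b]))
a=crop(t,230,150,60,115,5); b=crop(s,225,165,90,75,5); 
m=np.zeros((575,750,3),np.uint8);m[:575,:300]=a;m[:375,300:750]=b
cv2.imwrite("pics/c2.png",m)
E
```

```text
(no output)
```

View pics/c1.png

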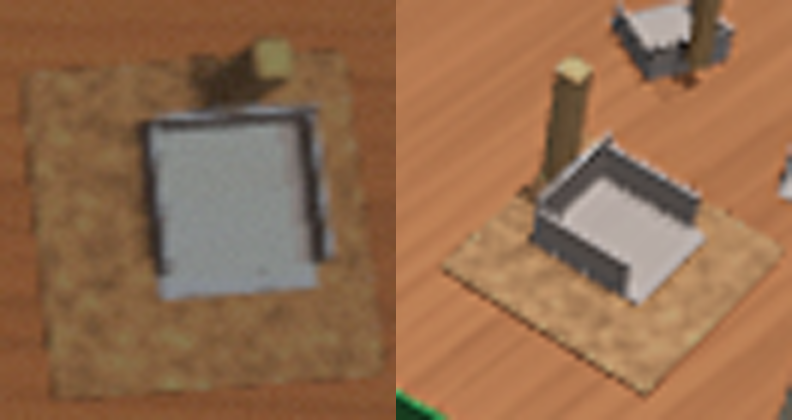

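View pics/c2.png

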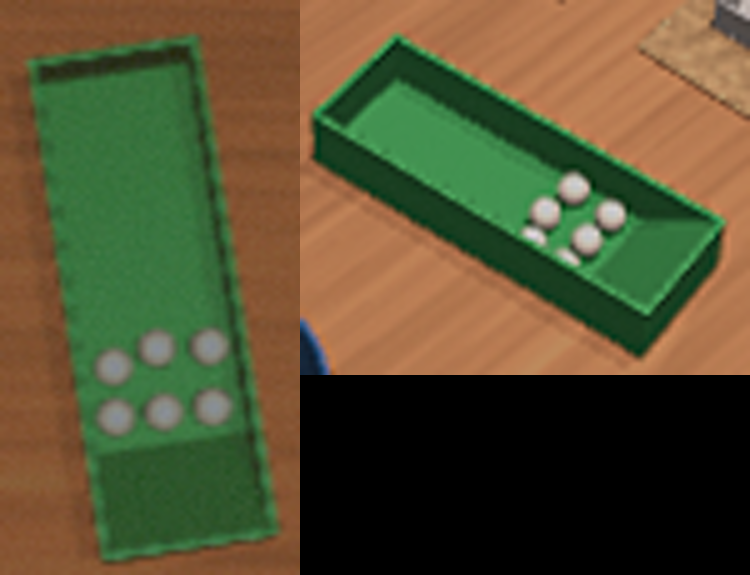

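Crops confirm the choice: the scoop is the big one on the mat, with its mouth down-image and its handle top at c1 (271,60) and (574,70). In c2 the six balls are in two rows of three at the foot of the ramp.

Run:
```python
from lib import *
np.set_printoptions(precision=4,suppress=True)
t=load("top0");s=load("side0")
T=lambda x,y:((x+.5)/6-.5+318,(y+.5)/6-.5+184)
S=lambda x,y:((x-396+.5)/6-.5+285,(y+.5)/6-.5+130)
print("handle top",tri(t,T(271,59),s,S(574,70)))
print("lip",tri(t,T(160,298),s,S(633,303)),tri(t,T(318,288),s,S(706,238)))
print("back corners top",tri(t,T(148,122),s,S(537,205)),tri(t,T(316,108),s,S(607,137)))
m=np.array([onz(t,*T(*p),.004) for p in[(25,72),(348,55),(382,372),(57,395)]]);print("mat",m,m.mean(0))
m=np.array([onz(s,*S(*p),.004) for p in[(443,266),(650,392),(784,249)]]);print("mat side",m,(m[0]+m[2])/2)
l=np.array([onz(t,*T(*p),.006) for p in[(160,298),(318,288)]]);print("lip",l,l.mean(0))
T2=lambda x,y:((x+.5)/5-.5+230,(y+.5)/5-.5+150)
S2=lambda x,y:((x-300+.5)/5-.5+225,(y+.5)/5-.5+165)
r=[tri(t,T2(*a),s,S2(*b)) for a,b in [((32,62),(314,116)),((199,39),(397,38)),((277,535),(722,221)),((105,560),(650,314))]]
print("bin",r); c=np.array([x[0] for x in r]);print(c.mean(0),[np.linalg.norm(c[i]-c[i-1]) for i in range(4)])
cc=np.array([onz(t,*T2(*p),.055) for p in[(32,62),(199,39),(277,535),(105,560)]]);print(cc,cc.mean(0))
x=(cc[0]+cc[1]-cc[2]-cc[3]);yaw=np.arctan2(x[1],x[0]);print("yaw",yaw)
for p in[(113,367),(157,348),(210,346),(116,416),(164,411),(213,407)]:
    X=onz(t,*T2(*p),.021);d=X-cc.mean(0);print("ball",X,"in bin",[d[0]*np.cos(yaw)+d[1]*np.sin(yaw),-d[0]*np.sin(yaw)+d[1]*np.cos(yaw)])
q=lambda x,y:((x+.5)*.64-.5,(y+.5)*.64-.5)
c=np.array([onz(t,*q(*p),.100) for p in[(192,328),(288,328),(240,281),(240,376)]]);print("tumbler",c,c.mean(0))
c=np.array([onz(s,*q(*p),.100) for p in[(280,388),(362,388),(321,347),(321,428)]]);print("tumbler side",c)
print("hingeblock",tri(t,q(250,283),s,q(297,352)),"tab",tri(t,q(232,246),s,q(285,292)))
print("lid L/R",tri(t,q(187,250),s,q(255,345)),tri(t,q(286,270),s,q(325,300)))
print("glue",onz(t,*q(373,195),0),onz(t,*q(372,166),.15),"driver",onz(t,*q(500,185),0),onz(t,*q(505,267),0.01),"sand",onz(t,*q(297,233),.034))
```

```text
handle top (array([ 0.5757, -0.297 ,  0.1215]), np.float64(0.001138700700396358))
lip (array([ 0.4804, -0.2684,  0.0035]), np.float64(0.00465989381777725)) (array([ 0.4864, -0.3462,  0.0017]), np.float64(0.0024667148835181498))
back corners top (array([ 0.5593, -0.2572,  0.0411]), np.float64(0.0015269659506147995)) (array([ 0.569 , -0.3374,  0.0392]), np.float64(0.0033821057794246783))
mat [[ 0.5883 -0.2049  0.004 ]
 [ 0.6005 -0.3641  0.004 ]
 [ 0.4452 -0.3761  0.004 ]
 [ 0.4305 -0.2193  0.004 ]] [ 0.5161 -0.2911  0.004 ]
mat side [[ 0.5859 -0.2017  0.004 ]
 [ 0.4274 -0.2191  0.004 ]
 [ 0.4457 -0.3729  0.004 ]] [ 0.5158 -0.2873  0.004 ]
lip [[ 0.4783 -0.2692  0.006 ]
 [ 0.4849 -0.3458  0.006 ]] [ 0.4816 -0.3075  0.006 ]
bin [(array([0.6735, 0.05  , 0.0499]), np.float64(0.0013247888439117316)), (array([ 0.6903, -0.0465,  0.0467]), np.float64(0.0013190685740021928)), (array([ 0.4067, -0.0931,  0.0524]), np.float64(0.004558518026405812)), (array([0.3892, 0.001 , 0.052 ]), np.float64(0.0006987771764872666))]
[ 0.5399 -0.0222  0.0502] [np.float64(0.28854775912021974), np.float64(0.0980417
[... 849 characters left out ...]
oat64(-0.026060960775319747)]
tumbler [[0.5189 0.3527 0.1   ]
 [0.5227 0.1851 0.1   ]
 [0.6046 0.2742 0.1   ]
 [0.4373 0.2636 0.1   ]] [0.5209 0.2689 0.1   ]
tumbler side [[0.5604 0.3455 0.1   ]
 [0.4496 0.2272 0.1   ]
 [0.5819 0.2234 0.1   ]
 [0.4364 0.3426 0.1   ]]
hingeblock (array([0.6076, 0.2615, 0.0898]), np.float64(0.009842379971693672)) tab (array([0.627 , 0.255 , 0.2626]), np.float64(0.003920440416056149))
lid L/R (array([0.6345, 0.3456, 0.1743]), np.float64(0.012681483763487784)) (array([0.6066, 0.1803, 0.1946]), np.float64(0.004334597868465439))
glue [0.8035 0.0473 0.    ] [0.8048 0.0451 0.15  ] driver [ 0.8297 -0.201   0.    ] [ 0.6625 -0.2082  0.01  ] sand [0.7135 0.1872 0.034 ]
```

```bash
cat >> lib.py <<'E'
G=np.array([.052,0,.069])
def tool(yaw,pitch): return Rt.from_euler("ZY",[yaw,pitch])*Rt.from_matrix(np.diag([1.,-1,-1]))
def tcp(origin,yaw,pitch): return np.array(origin)+Rt.from_euler("ZY",[yaw,pitch]).apply(G)
def scoop(p,rv):  # scoop origin, yaw, pitch from TCP pose when held
    R=Rt.from_rotvec(rv)*Rt.from_matrix(np.diag([1.,-1,-1])); return np.array(p)-R.apply(G), R.as_euler("ZYX")
def plan(way,p=None,rv=None):
    """way: list of (tcp,yaw,pitch); prints the shares for one call each"""
    if p is None:
        from plant import robot
        s=robot.read_state(); p,rv=s["tool_pos"],s["orientation"]
    R=Rt.from_rotvec(rv)
    for P,y,th in way:
        R2=tool(y,th); sh=R.inv().apply(np.array(P)-p)/.2; tr=(R.inv()*R2).as_rotvec()/(np.pi/2)
        print(np.round(sh,3).tolist(),np.round(tr,3).tolist(),"" if abs(np.r_[sh,tr]).max()<=1 else "TOO BIG"); p,R=np.array(P),R2
E
python3 - <<'E'
from lib import *
g=np.array([.5757,-.297,0]); a=np.array([.142,-.582,0])
w=[(a+(g-a)*k/3+[0,0,.19],.095,0) for k in(1,2,3)]
plan(w+[(g+[0,0,.10],.095,0)])
E
```

```text
[0.813, -0.292, 0.011] [-0.001, -0.0, 0.092] 
[0.765, -0.404, 0.0] [0.0, 0.0, 0.0] 
[0.765, -0.404, 0.0] [0.0, 0.0, 0.0] 
[0.0, 0.0, 0.45] [0.0, 0.0, 0.0]
```

Request:
jog_arm(
  rows=[
    [[0.813, -0.292, 0.01], [0, 0, 0.092]],
    [[0.813, -0.292, 0.01], [0, 0, 0.092]],
    [[0.813, -0.292, 0.01], [0, 0, 0.092]],
    [[0.813, -0.292, 0.01], [0, 0, 0.092]],
    [[0.813, -0.292, 0.01], [0, 0, 0.092]],
  ],
  hand=-1,
)

```text
t: 0.6
tool_pos: [0.2892, -0.4852, 0.1906]
orientation: [-3.137, -0.156, -0.001]
force: [-0.4, -0.4, 0.8]
opening: 0.0927
gripper_force: 0.0
```

Request:
jog_arm(
  rows=[
    [[0.765, -0.404, 0], [0, 0, 0]],
    [[0.765, -0.404, 0], [0, 0, 0]],
    [[0.765, -0.404, 0], [0, 0, 0]],
    [[0.765, -0.404, 0], [0, 0, 0]],
    [[0.765, -0.404, 0], [0, 0, 0]],
  ],
)

```text
t: 1.1
tool_pos: [0.4329, -0.391, 0.1905]
orientation: [-3.137, -0.155, 0.0]
force: [0.1, -0.6, -0.8]
opening: 0.093
gripper_force: 0.0
```

Request:
jog_arm(
  rows=[
    [[0.765, -0.404, 0], [0, 0, 0]],
    [[0.765, -0.404, 0], [0, 0, 0]],
    [[0.765, -0.404, 0], [0, 0, 0]],
    [[0.765, -0.404, 0], [0, 0, 0]],
    [[0.765, -0.404, 0], [0, 0, 0]],
  ],
)

```text
t: 1.6
tool_pos: [0.5769, -0.2967, 0.1902]
orientation: [-3.137, -0.153, 0.001]
force: [-0.9, -0.7, -0.1]
opening: 0.0931
gripper_force: 0.0
```

Request:
jog_arm(
  rows=[
    [[-0.005, 0, 0.2], [0, 0, 0]],
    [[-0.005, 0, 0.4], [0, 0, 0]],
    [[-0.005, 0, 0.5], [0, 0, 0]],
    [[-0.005, 0, 0.58], [0, 0, 0]],
    [[-0.005, 0, 0.58], [0, 0, 0]],
  ],
)

```text
t: 2.1
tool_pos: [0.5721, -0.2982, 0.0722]
orientation: [-3.136, -0.147, 0.006]
force: [-0.4, 0.7, 0.2]
opening: 0.093
gripper_force: 0.0
```

Request:
jog_arm(
  rows=[
    [[0, 0, 0], [0, 0, 0]],
    [[0, 0, 0], [0, 0, 0]],
    [[0, 0, 0], [0, 0, 0]],
    [[0, 0, 0], [0, 0, 0]],
    [[0, 0, 0], [0, 0, 0]],
  ],
  hand=1,
  squeeze=50,
)

```text
t: 2.6
tool_pos: [0.5752, -0.2977, 0.0757]
orientation: [3.137, 0.15, 0.001]
force: [0.2, 0.7, 0.5]
opening: 0.0574
gripper_force: 0.0
```

Run:
```python
from lib import *
from plant import imaging,robot
t=imaging.read_camera("top");s=imaging.read_camera("side")
cv2.imwrite("pics/c3.png",np.hstack([crop(t,310,160,80,96,5),crop(s,275,110,78,96,5)]))
st=robot.read_state();print(st["tool_pos"],st["orientation"],st["opening"],st["gripper_force"],st["force"])
```

```text
[ 0.57501543 -0.29758025  0.07534555] [3.13776679e+00 1.49908527e-01 5.01829446e-04] 0.049759743137596985 0.0 [-0.22080066 -0.20784786 -0.11720824]
```

View pics/c3.png

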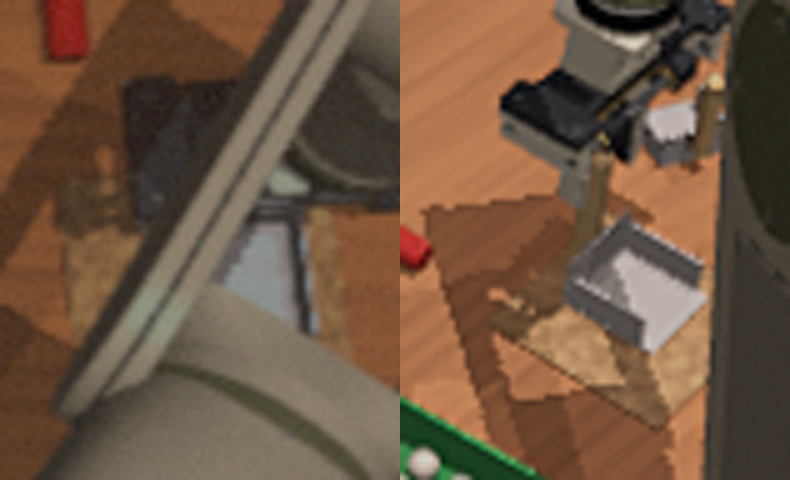

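The crop shows the fingers on both sides of the handle (c3 side, around (600,160)), still closing, with the scoop undisturbed. I'll finish closing and lift slightly.

Request:
jog_arm(
  rows=[
    [[0, 0, 0], [0, 0, 0]],
    [[0, 0, 0], [0, 0, 0]],
    [[0, 0, 0], [0, 0, 0]],
    [[0, 0, 0], [0, 0, 0]],
    [[0, 0, 0], [0, 0, 0]],
  ],
)

```text
t: 3.2
tool_pos: [0.5748, -0.2976, 0.0749]
orientation: [-3.138, -0.15, 0.0]
force: [0.3, -0.0, -1.2]
opening: 0.0178
gripper_force: 50.0
```

Request:
jog_arm(
  rows=[
    [[0, 0, 0], [0, 0, 0]],
    [[0, 0, 0], [0, 0, 0]],
    [[0, 0, 0], [0, 0, 0]],
    [[0, 0, 0], [0, 0, 0]],
    [[0, 0, 0], [0, 0, 0]],
  ],
)

```text
t: 3.7
tool_pos: [0.5748, -0.2975, 0.0749]
orientation: [-3.138, -0.15, 0.0]
force: [0.3, -0.7, -1.4]
opening: 0.0177
gripper_force: 50.0
```

Run:
```python
from lib import *
from plant import robot
st=robot.read_state();p,rv=st["tool_pos"],st["orientation"]
print(p,rv,st["opening"],st["gripper_force"],st["force"],scoop(p,rv))
# path: lift, over bin with lip at bin x -6 -> origin +36
B=np.array([.538,-.022,0]);by=.169;ux=np.array([np.cos(by),np.sin(by),0])
tgt=tcp(B+ux*.038,by,0)
hi=tgt+[0,0,.13]; l=p+[0,0,.125]
print(tgt)
plan([(l,.095,0),((l+hi)/2,.13,0),(hi,by,0),(tgt+[0,0,.035],by,0)])
```

```text
[ 0.57476151 -0.29753001  0.07491769] [-3.13788490e+00 -1.49692574e-01  3.16893203e-04] 0.01774497817389453 49.98699724674225 [ 0.31928347 -0.74648027 -1.43064828] (array([ 0.52298329, -0.30247113,  0.00592783]), array([0.09533759, 0.00019489, 0.00014868]))
[ 0.62671781 -0.0068623   0.069     ]
[-0.0, -0.0, -0.625] [-0.0, 0.0, 0.0] 
[0.198, -0.711, 0.002] [0.0, 0.0, -0.022] 
[0.223, -0.704, 0.002] [0.0, 0.0, -0.025] 
[0.0, 0.0, 0.475] [0.0, 0.0, 0.0]
```

Request:
jog_arm(
  rows=[
    [[0, 0, -0.1], [0, 0, 0]],
    [[0, 0, -0.25], [0, 0, 0]],
    [[0, 0, -0.4], [0, 0, 0]],
    [[0, 0, -0.55], [0, 0, 0]],
    [[0, 0, -0.625], [0, 0, 0]],
  ],
)

```text
t: 4.2
tool_pos: [0.576, -0.2983, 0.2036]
orientation: [3.136, 0.15, 0.006]
force: [-0.3, -0.0, -0.0]
opening: 0.0176
gripper_force: 50.0
```

Request:
jog_arm(
  rows=[
    [[0.04, -0.142, 0], [0, 0, -0.005]],
    [[0.08, -0.284, 0], [0, 0, -0.01]],
    [[0.12, -0.43, 0], [0, 0, -0.015]],
    [[0.16, -0.57, 0], [0, 0, -0.02]],
    [[0.198, -0.711, 0], [0, 0, -0.022]],
  ],
)

```text
t: 4.7
tool_pos: [0.6004, -0.151, 0.199]
orientation: [-3.134, -0.204, 0.002]
force: [0.3, -0.4, -1.5]
opening: 0.0178
gripper_force: 50.0
```

Request:
jog_arm(
  rows=[
    [[0.045, -0.142, 0], [0, 0, -0.005]],
    [[0.09, -0.284, 0], [0, 0, -0.01]],
    [[0.13, -0.43, 0], [0, 0, -0.015]],
    [[0.18, -0.57, 0], [0, 0, -0.02]],
    [[0.223, -0.704, 0], [0, 0, -0.025]],
  ],
)

```text
t: 5.2
tool_pos: [0.6264, -0.0055, 0.199]
orientation: [-3.13, -0.266, 0.002]
force: [0.7, 0.4, -2.7]
opening: 0.0178
gripper_force: 50.0
```

Request:
jog_arm(
  rows=[
    [[0, 0, 0.1], [0, 0, 0]],
    [[0, 0, 0.2], [0, 0, 0]],
    [[0, 0, 0.25], [0, 0, 0]],
    [[0, 0, 0.25], [0, 0, 0]],
    [[0, 0, 0.25], [0, 0, 0]],
  ],
)

```text
t: 5.7
tool_pos: [0.6267, -0.0072, 0.1502]
orientation: [-3.13, -0.265, 0.0]
force: [0.5, -1.1, -1.0]
opening: 0.0177
gripper_force: 50.0
```

```bash
sed -i 's/\.052,0,\.069/.052,0,.071/' lib.py
python3 - <<'E'
from lib import *
from plant import imaging,robot
t=imaging.read_camera("top");s=imaging.read_camera("side")
cv2.imwrite("pics/c4.png",np.hstack([crop(t,222,140,80,115,5),crop(s,220,130,80,115,5)]))
st=robot.read_state();p,rv=st["tool_pos"],st["orientation"]
pickle.dump(t,open("top1.pkl","wb"));pickle.dump(s,open("side1.pkl","wb"))
print(p,st["gripper_force"],st["force"],scoop(p,rv))
E
```

```text
[ 0.62749798 -0.00721278  0.15138811] 49.98689532279968 [ 1.02182288 -0.4104395  -1.35305822] (array([ 0.57637202, -0.01595193,  0.08029125]), array([ 0.16865931, -0.00186524, -0.00046619]))
```

View pics/c4.png

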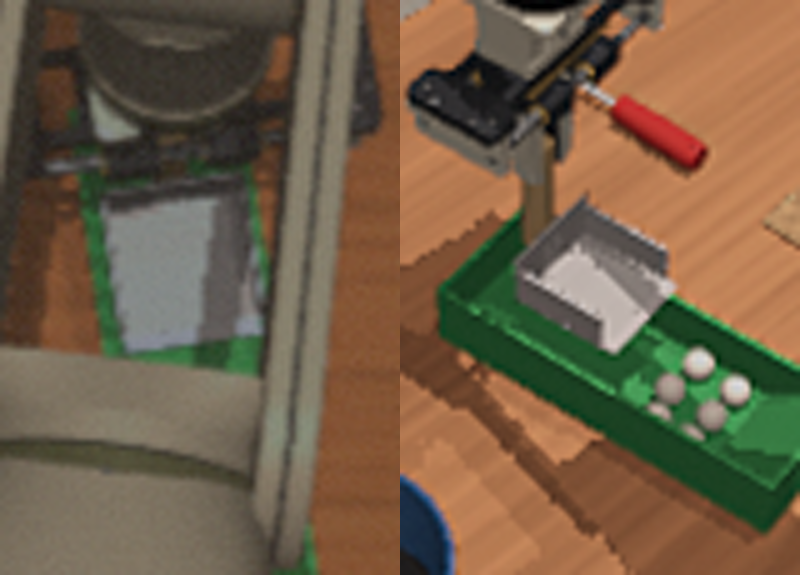

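Run:
```python
from lib import *
np.set_printoptions(precision=4,suppress=True)
t=load("top1");s=load("side1")
T=lambda x,y:((x+.5)/5-.5+222,(y+.5)/5-.5+140)
S=lambda x,y:((x-400+.5)/5-.5+220,(y+.5)/5-.5+130)
a,b=onz(t,*T(122,354),.0815),onz(t,*T(262,333),.0815)
a2,ea=tri(t,T(122,354),s,S(611,352));b2,eb=tri(t,T(262,333),s,S(675,289))
print(a,b,a2,ea,b2,eb)
B=np.array([.538,-.022,0])
def inb(X,by=.169): d=X-B; return np.array([d[0]*np.cos(by)+d[1]*np.sin(by),-d[0]*np.sin(by)+d[1]*np.cos(by)])
print(inb(a),inb(b),inb(a2),inb(b2))
# expected lip corners px given assumed pose, for overlay
o=np.array([.57637,-.01595,.0803]);R=Rt.from_euler("Z",.1687)
for y in(.040,-.040):
    X=o+R.apply([-.042,y,.001]); print("exp",inb(X),(proj(t,X)-[222,140])*5+2,(proj(s,X)-[220,130])*5+[402,2])
# bin corners predicted in first images with centre/yaw
t0=load("top0");s0=load("side0");R=Rt.from_euler("Z",.169)
for x,y in((.145,.05),(.145,-.05),(-.145,-.05),(-.145,.05)):
    X=B+R.apply([x,y,.055]);print("bin",(proj(t0,X)-[230,150])*5+2,(proj(s0,X)-[225,165])*5+[302,2])
```

```text
[0.5276 0.0167 0.0815] [ 0.5411 -0.0605  0.0815] [0.5285 0.0177 0.0848] 0.0034327264177674093 [ 0.5435 -0.0599  0.0755] 0.0033642701861213227
[-0.0038  0.0399] [-0.0034 -0.0385] [-0.0027  0.0407] [-0.001  -0.0383]
exp [-0.0031  0.0395] [[122.5647 352.8317]] [[614.8862 354.9793]]
exp [-0.0032 -0.0405] [[265.4138 332.1151]] [[682.0491 283.7259]]
bin [[28.168  60.3803]] [[313.7446 113.6414]]
bin [[199.5876  35.9514]] [[398.9873  31.2119]]
bin [[279.6167 537.278 ]] [[731.653  219.9845]]
bin [[101.0822 563.7541]] [[651.6395 315.4267]]
```

Request:
jog_arm(
  rows=[
    [[0.01, 0, 0.1], [0, 0, 0]],
    [[0.01, 0, 0.2], [0, 0, 0]],
    [[0.01, 0, 0.28], [0, 0, 0]],
    [[0.01, 0, 0.33], [0, 0, 0]],
    [[0.01, 0, 0.345], [0, 0, 0]],
  ],
)

```text
t: 6.3
tool_pos: [0.6286, -0.0067, 0.0807]
orientation: [-3.13, -0.265, 0.001]
force: [-2.5, 0.6, 7.9]
opening: 0.0176
gripper_force: 50.0
```

Request:
jog_arm(
  rows=[
    [[0, 0, 0], [0, 0, 0]],
    [[0, 0, 0], [0, 0, 0]],
    [[0, 0, 0], [0, 0, 0]],
  ],
)

```text
t: 6.6
tool_pos: [0.6293, -0.0066, 0.0818]
orientation: [3.13, 0.265, 0.002]
force: [0.0, -0.3, -1.9]
opening: 0.0175
gripper_force: 50.0
```

Run:
```python
from lib import *
from plant import robot
st=robot.read_state();p,rv=st["tool_pos"],st["orientation"]
print(p,st["gripper_force"],st["force"],scoop(p,rv))
```

```text
[ 0.6292633  -0.00658126  0.08184422] 49.986945390701294 [ 0.03832341 -0.29011256 -1.85615183] (array([ 0.5780946 , -0.01533853,  0.01078035]), array([ 0.16910346, -0.00122949, -0.00029205]))
```

Request:
jog_arm(
  rows=[
    [[-0.035, 0, 0.002], [0, 0, 0]],
    [[-0.07, 0, 0.002], [0, 0, 0]],
    [[-0.105, 0, 0.002], [0, 0, 0]],
    [[-0.14, 0, 0.002], [0, 0, 0]],
    [[-0.175, 0, 0.002], [0, 0, 0]],
  ],
)

```text
t: 7.1
tool_pos: [0.5937, -0.0126, 0.0809]
orientation: [3.13, 0.265, 0.001]
force: [2.0, -0.5, 0.4]
opening: 0.0178
gripper_force: 50.0
```

Request:
jog_arm(
  rows=[
    [[-0.035, 0, 0], [0, 0, 0]],
    [[-0.07, 0, 0], [0, 0, 0]],
    [[-0.105, 0, 0], [0, 0, 0]],
    [[-0.14, 0, 0], [0, 0, 0]],
    [[-0.175, 0, 0], [0, 0, 0]],
  ],
)

```text
t: 7.6
tool_pos: [0.5594, -0.0185, 0.0809]
orientation: [3.13, 0.265, 0.001]
force: [2.3, 0.5, 1.0]
opening: 0.0176
gripper_force: 50.0
```

Run:
```python
from lib import *
from plant import imaging,robot
t=imaging.read_camera("top");s=imaging.read_camera("side")
cv2.imwrite("pics/c5.png",np.hstack([crop(t,222,150,80,115,5),crop(s,240,160,80,115,5)]))
st=robot.read_state();p,rv=st["tool_pos"],st["orientation"]
o,e=scoop(p,rv);d=o-[.538,-.022,0]
print(p,st["gripper_force"],st["force"],o,e,"bin",d[0]*np.cos(.169)+d[1]*np.sin(.169),-d[0]*np.sin(.169)+d[1]*np.cos(.169))
```

```text
[ 0.55879441 -0.01861588  0.08077942] 49.99281048774719 [-1.32330294 -0.90684987  1.94397272] [ 0.50749244 -0.0273778   0.00981226] [ 1.68952946e-01  6.31379596e-04 -1.50901094e-04] bin -0.030977463973577212 -0.00016991147292754697
```

View pics/c5.png

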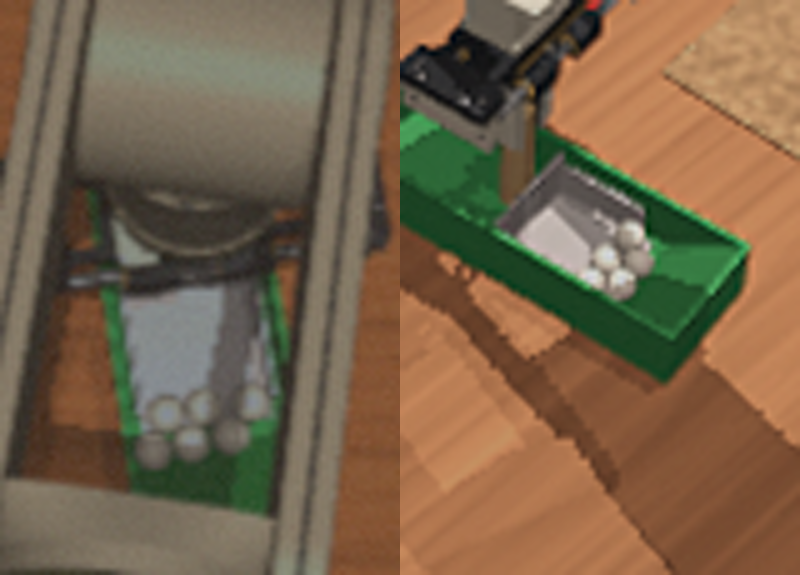

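Two rows are visible: the rear three balls are already on the pan floor (top crop ~(165–253,405)), and the front three are between the lip and the ramp. I'll push the lip to the ramp's foot, then slide it up the ramp while tilting back.

```bash
cat >> lib.py <<'E'
def rows(p,rv,way):
    """rows of one call from commanded pose p,rv; returns the last pose"""
    R=Rt.from_rotvec(rv); out=[]
    for P,y,th in way:
        R2=tool(y,th); out.append([np.round(R.inv().apply(np.array(P)-p)/.2,3).tolist(),np.round((R.inv()*R2).as_rotvec()/(np.pi/2),3).tolist()])
    print(out); return np.array(P),R2.as_rotvec()
E
python3 - <<'E'
from lib import *
from plant import robot
st=robot.read_state();p,rv=st["tool_pos"],st["orientation"]
by=.169;B=np.array([.538,-.022,0]);Rb=Rt.from_euler("Z",by)
def way(lx,lz,th): # lip underside in bin frame
    o=np.array([lx,0,lz])+Rt.from_euler("Y",th).apply([.042,0,0]); return tcp(B+Rb.apply(o),by,th),by,th
zf=o0=scoop(p,rv)[0][2]; a=np.radians(38)
w=[way(-.0765,zf,0),way(-.080,zf,0)]
for h in np.linspace(0,.034,14)[1:]:
    L=h/np.sin(a); w.append(way(-.0805-L*np.cos(a),zf+h,np.arcsin(max(h-.003,0)/.084)))
w+= [w[-1]]*3
# then lift
for i in range(0,len(w),5):
    p,rv=rows(p,rv,w[i:i+5])
    print(p)
P,y,th=w[-1];print(np.degrees(th)); rows(p,rv,[(P+[0,0,.12*k/5],y,th) for k in range(1,6)])
E
```

```text
[[[-0.018, -0.001, -0.0], [0.0, 0.0, -0.0]], [[-0.035, -0.001, -0.0], [0.0, 0.0, -0.0]], [[-0.055, -0.001, -0.013], [0.0, 0.0, -0.0]], [[-0.062, -0.001, -0.014], [0.0, -0.017, -0.0]], [[-0.068, -0.001, -0.012], [0.0, -0.036, -0.0]]]
[ 0.54529159 -0.02075585  0.08311708]
[[[-0.007, -0.0, 0.003], [-0.0, -0.02, 0.0]], [[-0.014, -0.0, 0.006], [-0.0, -0.04, 0.0]], [[-0.021, -0.0, 0.009], [-0.0, -0.06, 0.0]], [[-0.029, 0.0, 0.013], [-0.0, -0.08, 0.0]], [[-0.038, 0.0, 0.018], [-0.0, -0.1, 0.0]]]
[ 0.53770848 -0.02204974  0.08004354]
[[[-0.008, -0.0, 0.006], [-0.0, -0.02, 0.0]], [[-0.016, 0.0, 0.012], [-0.0, -0.041, 0.0]], [[-0.025, -0.0, 0.019], [-0.0, -0.062, 0.0]], [[-0.035, -0.0, 0.027], [-0.0, -0.083, 0.0]], [[-0.044, -0.0, 0.035], [-0.0, -0.104, 0.0]]]
[ 0.52769784 -0.02375783  0.07510993]
[[[0.0, 0.0, 0.0], [0.0, 0.0, -0.0]], [[0.0, 0.0, 0.0], [0.0, 0.0, -0.0]], [[0.0, 0.0, 0.0], [0.0, 0.0, -0.0]]]
[ 0.52769784 -0.02375783  0.07510993]
21.65689347355506
[[[-0.044, 0.0, -0.112], [0.0, 0.0, -0.0]], [[-0.089, 0.0, -0.223], [0.0, 0.0, -0.0]], [[-0.133, 0.0, -0.335], [0.0, 0.0, -0.0]], [[-0.177, 0.0, -0.446], [0.0, 0.0, -0.0]], [[-0.221, 0.0, -0.558], [0.0, 0.0, -0.0]]]
```

Request:
jog_arm(
  rows=[
    [[-0.018, 0, 0], [0, 0, 0]],
    [[-0.035, 0, 0], [0, 0, 0]],
    [[-0.055, 0, -0.013], [0, 0, 0]],
    [[-0.062, 0, -0.014], [0, -0.017, 0]],
    [[-0.068, 0, -0.012], [0, -0.036, 0]],
  ],
)

```text
t: 8.2
tool_pos: [0.5453, -0.0207, 0.0828]
orientation: [3.124, 0.265, -0.094]
force: [0.7, 0.3, -2.6]
opening: 0.0174
gripper_force: 50.0
```

Request:
jog_arm(
  rows=[
    [[-0.007, 0, 0.003], [0, -0.02, 0]],
    [[-0.014, 0, 0.006], [0, -0.04, 0]],
    [[-0.021, 0, 0.009], [0, -0.06, 0]],
    [[-0.029, 0, 0.013], [0, -0.08, 0]],
    [[-0.038, 0, 0.018], [0, -0.1, 0]],
  ],
)

```text
t: 8.7
tool_pos: [0.5382, -0.0219, 0.0792]
orientation: [3.094, 0.263, -0.338]
force: [-0.1, -0.1, -3.3]
opening: 0.0175
gripper_force: 50.0
```

Request:
jog_arm(
  rows=[
    [[-0.008, 0, 0.006], [0, -0.02, 0]],
    [[-0.016, 0, 0.012], [0, -0.041, 0]],
    [[-0.025, 0, 0.019], [0, -0.062, 0]],
    [[-0.035, 0, 0.027], [0, -0.083, 0]],
    [[-0.044, 0, 0.035], [0, -0.104, 0]],
  ],
)

```text
t: 9.2
tool_pos: [0.5285, -0.0237, 0.0746]
orientation: [3.043, 0.258, -0.585]
force: [0.1, -0.6, -2.0]
opening: 0.0174
gripper_force: 50.0
```

Run:
```python
from lib import *
from plant import imaging,robot
t=imaging.read_camera("top");s=imaging.read_camera("side")
cv2.imwrite("pics/c6.png",np.hstack([crop(t,222,150,80,115,5),crop(s,240,160,80,115,5)]))
st=robot.read_state();p,rv=st["tool_pos"],st["orientation"]
print(p,st["gripper_force"],st["force"],scoop(p,rv))
```

```text
[ 0.52866    -0.02355987  0.07414326] 49.98755693435669 [ 0.78597531  0.72708009 -0.65453809] (array([ 0.45511241, -0.03613355,  0.02747791]), array([1.69419561e-01, 3.79758482e-01, 1.01539251e-04]))
```

View pics/c6.png

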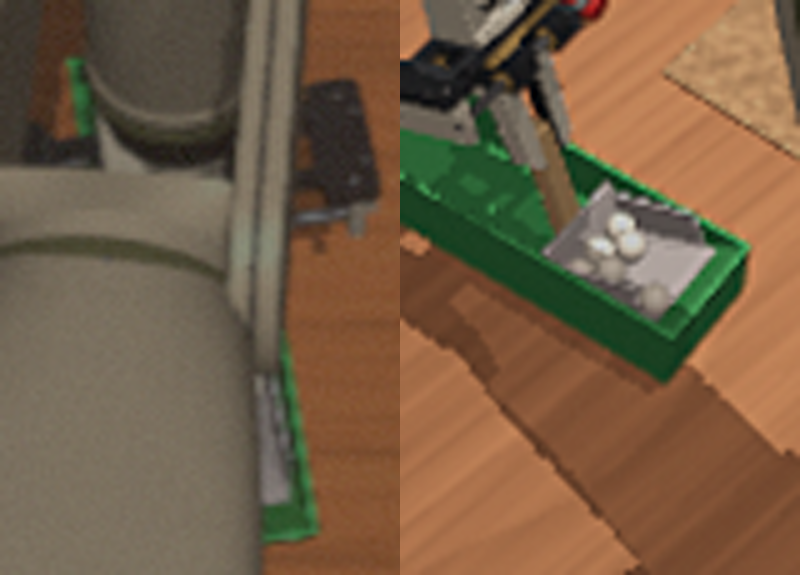

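Six balls are seen in the pan (side crop: (620,222), (602,243), (630,243), (582,268), (610,268), (655,295)), with none on the bin floor. Now I'll settle, lift and plan a smooth carry.

```bash
cat > carry.py <<'E'
from lib import *
by=.169;B=np.array([.538,-.022,0])
C=np.array([.521,.269,0]);ty=-.15;Rtm=Rt.from_euler("Z",ty);py=np.pi/2+ty
def lippose(L,yaw,th): # lip underside world
    o=np.array(L)-Rt.from_euler("ZY",[yaw,th]).apply([-.042,0,0]); return tcp(o,yaw,th),yaw,th
def liptum(x,y,z,th): return lippose(C+Rtm.apply([x,y,0])+[0,0,z],py,th)
mj=lambda u:u*u*u*(10-15*u+6*u*u)
E
python3 - <<'E'
from carry import *
from plant import robot
st=robot.read_state();p,rv=st["tool_pos"],st["orientation"]
p=np.array([.5277,-.02376,.0751]);rv=tool(by,np.radians(21.66)).as_rotvec() # commanded
o,e=scoop(p,rv);th=e[1];L=o+Rt.from_euler("ZY",[by,th]).apply([-.042,0,0]);print(L)
n=5;th1=np.radians(24)
w=[lippose(L+[0,0,.13*mj(k/9)],by,th+(th1-th)*k/9) for k in range(1,10)]+[lippose(L+[0,0,.13],by,th1)]
L1=L+[0,0,.13];L2=C+Rtm.apply([-.022,.015,0])+[0,0,.15]
w+=[lippose(L1+(L2-L1)*mj(k/20),by+(py-by)*mj(k/20),th1) for k in range(1,21)]
for i in range(0,30,5):
    p,rv=rows(p,rv,w[i:i+5]); print(p)
E
```

```text
[ 0.4157493  -0.04286187  0.04380849]
[[[-0.001, -0.0, -0.005], [-0.0, -0.003, 0.0]], [[-0.015, -0.0, -0.042], [-0.0, -0.006, 0.0]], [[-0.046, -0.0, -0.12], [-0.0, -0.009, 0.0]], [[-0.089, -0.0, -0.231], [-0.0, -0.012, 0.0]], [[-0.137, -0.0, -0.354], [-0.0, -0.014, 0.0]]]
[ 0.52837099 -0.02364551  0.150946  ]
[[[-0.046, -0.0, -0.11], [-0.0, -0.003, 0.0]], [[-0.078, -0.0, -0.187], [-0.0, -0.006, 0.0]], [[-0.093, -0.0, -0.224], [-0.0, -0.009, 0.0]], [[-0.094, -0.0, -0.229], [-0.0, -0.012, 0.0]], [[-0.094, -0.0, -0.229], [-0.0, -0.012, 0.0]]]
[ 0.52886606 -0.02356104  0.20043697]
[[[0.001, -0.003, -0.0], [-0.0, -0.0, -0.001]], [[0.006, -0.019, -0.001], [-0.003, -0.0, -0.006]], [[0.018, -0.06, -0.005], [-0.009, -0.0, -0.019]], [[0.038, -0.132, -0.01], [-0.019, -0.0, -0.042]], [[0.067, -0.235, -0.016], [-0.034, -0.0, -0.075]]]
[0.53429905 0.02505208 0.19797242]
[[[0.05, -0.129, -0.015], [-0.019, -0.0, -0.043]], [[0.107, -0.285, -0.03], [-0.043, -0.0, -0.096]], [[0.167, -0.462, -0.046], [-0.069, -0.0, -0.156]], [[0.225, -0.653, -0.061], [-0.098, -0.0, -0.221]], [[0.28, -0.848, -0.073], [-0.129, -0.0, -0.289]]]
[0.53898607 0.20403746 0.18853273]
[[[0.127, -0.146, -0.044], [-0.03, 0.0, -0.068]], [[0.242, -0.285, -0.084], [-0.059, 0.0, -0.133]], [[0.342, -0.412, -0.118], [-0.086, 0.0, -0.193]], [[0.425, -0.521, -0.145], [-0.109, 0.0, -0.245]], [[0.491, -0.61, -0.167], [-0.129, -0.0, -0.289]]]
[0.52427923 0.36325693 0.17909303]
[[[0.072, -0.035, -0.026], [-0.015, 0.0, -0.033]], [[0.121, -0.058, -0.044], [-0.025, 0.0, -0.056]], [[0.149, -0.072, -0.054], [-0.031, 0.0, -0.069]], [[0.16, -0.078, -0.058], [-0.033, 0.0, -0.075]], [[0.162, -0.079, -0.059], [-0.034, 0.0, -0.075]]]
[0.51863687 0.40058224 0.17662848]
```

Request:
jog_arm(
  rows=[
    [[0, 0, 0], [0, 0, 0]],
    [[0, 0, 0], [0, 0, 0]],
    [[0, 0, 0], [0, 0, 0]],
  ],
)

```text
t: 9.6
tool_pos: [0.5285, -0.0237, 0.075]
orientation: [3.044, 0.258, -0.581]
force: [-0.4, -0.2, -3.1]
opening: 0.0177
gripper_force: 50.0
```

Straight-line carrying would swing the gripper body past the open lid, so I'll yaw above the bin first, then translate.

Run:
```python
from carry import *
p=np.array([.5277,-.02376,.0751]);th=np.radians(21.66);rv=tool(by,th).as_rotvec()
o,e=scoop(p,rv);th1=np.radians(24)
f=lambda O,y,t:(tcp(O,y,t),y,t)
w=[f(o+[0,0,.125*mj(k/10)],by,th+(th1-th)*k/10) for k in range(1,11)]
o1=o+[0,0,.125]
w+=[f(o1,by+(py-by)*mj(k/20),th1) for k in range(1,21)]
L2=C+Rtm.apply([-.022,.015,0])+[0,0,.15]
o2=L2-Rt.from_euler("ZY",[py,th1]).apply([-.042,0,0]);print(o1,o2)
w+=[f(o1+(o2-o1)*mj(k/20),py,th1) for k in range(1,21)]
for i in range(0,50,5):
    p,rv=rows(p,rv,w[i:i+5]); print(p)
```

```text
[ 0.45422759 -0.03629642  0.15330637] [0.50722239 0.32505727 0.13291706]
[[[-0.001, -0.0, -0.004], [-0.0, -0.003, 0.0]], [[-0.01, -0.0, -0.032], [-0.0, -0.005, 0.0]], [[-0.033, -0.0, -0.092], [-0.0, -0.008, 0.0]], [[-0.067, -0.0, -0.18], [-0.0, -0.01, 0.0]], [[-0.108, -0.0, -0.285], [-0.0, -0.013, 0.0]]]
[ 0.52862655 -0.02360191  0.13606833]
[[[-0.043, -0.0, -0.104], [-0.0, -0.003, 0.0]], [[-0.079, -0.0, -0.192], [-0.0, -0.005, 0.0]], [[-0.103, -0.0, -0.251], [-0.0, -0.008, 0.0]], [[-0.113, -0.0, -0.279], [-0.0, -0.01, 0.0]], [[-0.114, -0.0, -0.283], [-0.0, -0.013, 0.0]]]
[ 0.52952207 -0.0234491   0.19701779]
[[[-0.0, -0.001, 0.0], [-0.0, -0.0, -0.001]], [[-0.0, -0.004, 0.0], [-0.003, -0.0, -0.006]], [[-0.0, -0.013, 0.0], [-0.009, -0.0, -0.019]], [[-0.001, -0.028, 0.0], [-0.019, -0.0, -0.042]], [[-0.003, -0.049, 0.001], [-0.034, -0.0, -0.075]]]
[ 0.52723071 -0.0138274   0.19701779]
[[[-0.001, -0.028, 0.0], [-0.019, -0.0, -0.043]], [[-0.005, -0.063, 0.002], [-0.043, -0.0, -0.096]], [[-0.012, -0.101, 0.006], [-0.069, -0.0, -0.156]], [[-0.025, -0.142, 0.011], [-0.098, -0.0, -0.221]], [[
[... 1022 characters left out ...]
002, -0.139], [-0.0, -0.0, -0.0]], [[0.519, -0.002, -0.197], [-0.0, -0.0, -0.0]], [[0.678, -0.003, -0.258], [-0.0, -0.0, -0.0]]]
[0.49213947 0.2199054  0.18682314]
[[[0.159, -0.001, -0.06], [-0.0, -0.0, -0.0]], [[0.312, -0.001, -0.119], [-0.0, -0.0, -0.0]], [[0.453, -0.002, -0.172], [-0.0, -0.0, -0.0]], [[0.576, -0.003, -0.219], [-0.0, -0.0, -0.0]], [[0.678, -0.003, -0.258], [-0.0, -0.0, -0.0]]]
[0.51315108 0.36317649 0.1787391 ]
[[[0.078, -0.0, -0.03], [-0.0, -0.0, -0.0]], [[0.131, -0.001, -0.05], [-0.0, -0.0, -0.0]], [[0.162, -0.001, -0.062], [-0.0, -0.0, -0.0]], [[0.175, -0.001, -0.066], [-0.0, -0.0, -0.0]], [[0.177, -0.001, -0.067], [-0.0, -0.0, -0.0]]]
[0.51863687 0.40058224 0.17662848]
```

Request:
jog_arm(
  rows=[
    [[-0.001, 0, -0.004], [0, -0.003, 0]],
    [[-0.01, 0, -0.032], [0, -0.005, 0]],
    [[-0.033, 0, -0.092], [0, -0.008, 0]],
    [[-0.067, 0, -0.18], [0, -0.01, 0]],
    [[-0.108, 0, -0.285], [0, -0.013, 0]],
  ],
)

```text
t: 10.1
tool_pos: [0.5293, -0.0235, 0.137]
orientation: [3.036, 0.257, -0.613]
force: [-0.4, -0.1, -2.2]
opening: 0.0178
gripper_force: 50.0
```

Request:
jog_arm(
  rows=[
    [[-0.043, 0, -0.104], [0, -0.003, 0]],
    [[-0.079, 0, -0.192], [0, -0.005, 0]],
    [[-0.103, 0, -0.251], [0, -0.008, 0]],
    [[-0.113, 0, -0.279], [0, -0.01, 0]],
    [[-0.114, 0, -0.283], [0, -0.013, 0]],
  ],
)

```text
t: 10.6
tool_pos: [0.5309, -0.0234, 0.1977]
orientation: [3.029, 0.257, -0.64]
force: [-0.2, -0.6, -2.9]
opening: 0.0175
gripper_force: 50.0
```

Request:
jog_arm(
  rows=[
    [[0, -0.001, 0], [0, 0, -0.001]],
    [[0, -0.004, 0], [-0.003, 0, -0.006]],
    [[0, -0.013, 0], [-0.009, 0, -0.019]],
    [[-0.001, -0.028, 0], [-0.019, 0, -0.042]],
    [[-0.003, -0.049, 0.001], [-0.034, 0, -0.075]],
  ],
)

```text
t: 11.1
tool_pos: [0.528, -0.0138, 0.1966]
orientation: [2.979, 0.452, -0.632]
force: [-0.8, -0.3, -2.5]
opening: 0.0177
gripper_force: 50.0
```

Request:
jog_arm(
  rows=[
    [[-0.001, -0.028, 0], [-0.019, 0, -0.043]],
    [[-0.005, -0.063, 0.002], [-0.043, 0, -0.096]],
    [[-0.012, -0.101, 0.006], [-0.069, 0, -0.156]],
    [[-0.025, -0.142, 0.011], [-0.098, 0, -0.221]],
    [[-0.042, -0.182, 0.019], [-0.129, 0, -0.289]],
  ],
)

```text
t: 11.6
tool_pos: [0.5084, 0.019, 0.1966]
orientation: [2.69, 1.141, -0.571]
force: [0.0, -0.1, -1.8]
opening: 0.0175
gripper_force: 50.0
```

Request:
jog_arm(
  rows=[
    [[-0.002, -0.044, 0.001], [-0.03, 0, -0.068]],
    [[-0.009, -0.087, 0.004], [-0.059, 0, -0.133]],
    [[-0.019, -0.124, 0.008], [-0.086, 0, -0.193]],
    [[-0.031, -0.156, 0.014], [-0.109, 0, -0.245]],
    [[-0.042, -0.182, 0.019], [-0.129, 0, -0.289]],
  ],
)

```text
t: 12.1
tool_pos: [0.4754, 0.0381, 0.1965]
orientation: [2.267, 1.722, -0.482]
force: [0.0, 0.3, -2.8]
opening: 0.0176
gripper_force: 50.0
```

Request:
jog_arm(
  rows=[
    [[-0.001, -0.022, 0], [-0.015, 0, -0.033]],
    [[-0.002, -0.037, 0.001], [-0.025, 0, -0.056]],
    [[-0.002, -0.045, 0.001], [-0.031, 0, -0.069]],
    [[-0.003, -0.049, 0.001], [-0.033, 0, -0.075]],
    [[-0.003, -0.049, 0.001], [-0.034, 0, -0.075]],
  ],
)

```text
t: 12.6
tool_pos: [0.4666, 0.0393, 0.1968]
orientation: [2.145, 1.846, -0.454]
force: [0.6, -0.7, -1.6]
opening: 0.0179
gripper_force: 50.0
```

```bash
cat > look.py <<'E'
from lib import *
from plant import imaging,robot
def state():
    st=robot.read_state();p,rv=st["tool_pos"],st["orientation"]
    print(st["t"],p,st["opening"],st["gripper_force"],np.round(st["force"],1),"q",np.round(st["q"],2)); print(scoop(p,rv))
def snap(tag):
    for n in("top","side"): pickle.dump(imaging.read_camera(n),open(n+tag+".pkl","wb"))
E
python3 - <<'E'
from look import *
snap("2");state()
s=load("side2");cv2.imwrite("pics/c7.png",crop(s,170,110,150,130,4))
E
```

```text
12.7 [0.46675245 0.03915545 0.19673814] 0.017462306769014387 49.98551666736603 [-0.5  0.6 -2.9] q [ 0.29 -0.04  1.72 -0.38  1.64  0.45]
(array([ 0.45550037, -0.03644124,  0.15310865]), array([ 1.4199846 ,  0.41994677, -0.00328635]))
```

Request:
jog_arm(
  rows=[
    [[0.002, 0, -0.001], [0, 0, 0]],
    [[0.015, 0, -0.006], [0, 0, 0]],
    [[0.045, 0, -0.017], [0, 0, 0]],
    [[0.099, 0, -0.038], [0, 0, 0]],
    [[0.177, -0.001, -0.067], [0, 0, 0]],
  ],
)

```text
t: 13.2
tool_pos: [0.4722, 0.0776, 0.1946]
orientation: [2.146, 1.846, -0.454]
force: [0.4, -0.1, -2.0]
opening: 0.0176
gripper_force: 50.0
```

Request:
jog_arm(
  rows=[
    [[0.102, 0, -0.039], [0, 0, 0]],
    [[0.225, -0.001, -0.086], [0, 0, 0]],
    [[0.366, -0.002, -0.139], [0, 0, 0]],
    [[0.519, -0.002, -0.197], [0, 0, 0]],
    [[0.678, -0.003, -0.258], [0, 0, 0]],
  ],
)

```text
t: 13.7
tool_pos: [0.4928, 0.2226, 0.186]
orientation: [2.145, 1.847, -0.454]
force: [0.7, 0.3, -1.8]
opening: 0.0175
gripper_force: 50.0
```

Request:
jog_arm(
  rows=[
    [[0.159, -0.001, -0.06], [0, 0, 0]],
    [[0.312, -0.001, -0.119], [0, 0, 0]],
    [[0.453, -0.002, -0.172], [0, 0, 0]],
    [[0.576, -0.003, -0.219], [0, 0, 0]],
    [[0.678, -0.003, -0.258], [0, 0, 0]],
  ],
)

```text
t: 14.2
tool_pos: [0.513, 0.3664, 0.1771]
orientation: [2.143, 1.848, -0.455]
force: [0.0, 1.0, -2.8]
opening: 0.0175
gripper_force: 50.0
```

Request:
jog_arm(
  rows=[
    [[0.078, 0, -0.03], [0, 0, 0]],
    [[0.131, -0.001, -0.05], [0, 0, 0]],
    [[0.162, -0.001, -0.062], [0, 0, 0]],
    [[0.175, -0.001, -0.066], [0, 0, 0]],
    [[0.177, -0.001, -0.067], [0, 0, 0]],
  ],
)

```text
t: 14.7
tool_pos: [0.5189, 0.4012, 0.1756]
orientation: [2.144, 1.847, -0.455]
force: [0.5, -0.7, -2.9]
opening: 0.0178
gripper_force: 50.0
```

Run:
```python
from look import *
snap("3");state()
s=load("side3");t=load("top3")
a=crop(s,150,130,160,120,4)[:,:400]; b=crop(t,90,120,100,120,4)
cv2.imwrite("pics/c8.png",np.hstack([a,b]))
```

```text
14.8 [0.51919788 0.40055667 0.17600877] 0.01772714045881542 49.985838532447815 [-0.6 -0.1 -3.1] q [ 0.74  0.66  0.91 -0.28  1.89  0.85]
(array([0.5079796 , 0.32494627, 0.13239436]), array([ 1.42045485,  0.42014409, -0.00327985]))
```

View pics/c8.png

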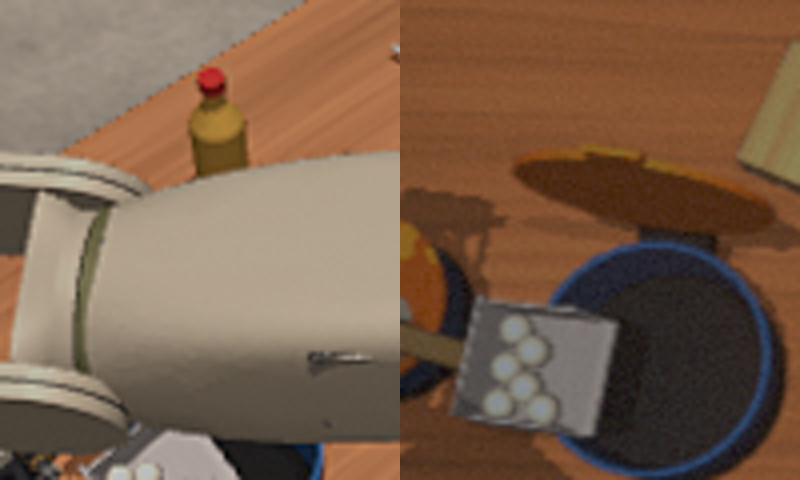

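All six balls sit in the pan (top crop, x 495–545, y 325–410), with the lip over the bowl and the lid at its upper right, clear. Pouring now.

Run:
```python
from carry import *
p,rv=np.array([.51864,.40058,.17663]),tool(py,np.radians(24)).as_rotvec()
ths=[20,15,10,6,2, -1,-4,-7,-11,-15, -19,-24,-30,-36,-42, -46,-50,-50,-50,-50]
z=lambda t:np.interp(t,[-50,-20,-10,-5,0,12,24],[.094,.097,.102,.107,.112,.135,.150])
w=[liptum(-.022,.013,z(t),np.radians(t)) for t in ths]
for i in range(0,20,5):
    p,rv=rows(p,rv,w[i:i+5]);print(p)
```

```text
[[[-0.025, -0.0, -0.005], [-0.0, 0.044, 0.0]], [[-0.048, -0.0, -0.014], [-0.0, 0.1, -0.0]], [[-0.071, -0.0, -0.013], [-0.0, 0.156, -0.0]], [[-0.088, -0.0, -0.003], [-0.0, 0.2, -0.0]], [[-0.107, -0.0, 0.01], [-0.0, 0.244, -0.0]]]
[0.51559865 0.38047957 0.18350953]
[[[-0.018, 0.0, 0.0], [-0.0, 0.033, 0.0]], [[-0.038, 0.0, -0.008], [-0.0, 0.067, 0.0]], [[-0.059, 0.0, -0.015], [-0.0, 0.1, 0.0]], [[-0.089, 0.0, -0.025], [-0.0, 0.144, 0.0]], [[-0.121, 0.0, -0.04], [-0.0, 0.189, 0.0]]]
[0.51201217 0.35674933 0.19240972]
[[[-0.028, -0.0, -0.022], [0.0, 0.044, 0.0]], [[-0.065, 0.0, -0.055], [0.0, 0.1, 0.0]], [[-0.112, -0.0, -0.093], [0.0, 0.167, 0.0]], [[-0.164, 0.0, -0.125], [0.0, 0.233, 0.0]], [[-0.218, -0.0, -0.152], [0.0, 0.3, 0.0]]]
[0.50452928 0.30723807 0.21046156]
[[[-0.027, -0.0, -0.03], [0.0, 0.044, -0.0]], [[-0.057, 0.0, -0.059], [0.0, 0.089, -0.0]], [[-0.057, 0.0, -0.059], [0.0, 0.089, -0.0]], [[-0.057, 0.0, -0.059], [0.0, 0.089, -0.0]], [[-0.057, 0.0, -0.059], [0.0, 0.089, -0.0]]]
[0.50209127 0.2911068  0.2116461 ]
```

Request:
jog_arm(
  rows=[
    [[-0.025, 0, -0.005], [0, 0.044, 0]],
    [[-0.048, 0, -0.014], [0, 0.1, 0]],
    [[-0.071, 0, -0.013], [0, 0.156, 0]],
    [[-0.088, 0, -0.003], [0, 0.2, 0]],
    [[-0.107, 0, 0.01], [0, 0.244, 0]],
  ],
)

```text
t: 15.3
tool_pos: [0.5164, 0.3798, 0.1841]
orientation: [2.362, 2.032, -0.035]
force: [0.3, -1.3, -2.9]
opening: 0.0176
gripper_force: 50.0
```

Request:
jog_arm(
  rows=[
    [[-0.018, 0, 0], [0, 0.033, 0]],
    [[-0.038, 0, -0.008], [0, 0.067, 0]],
    [[-0.059, 0, -0.015], [0, 0.1, 0]],
    [[-0.089, 0, -0.025], [0, 0.144, 0]],
    [[-0.121, 0, -0.04], [0, 0.189, 0]],
  ],
)

```text
t: 15.8
tool_pos: [0.5124, 0.3562, 0.1923]
orientation: [-2.241, -1.931, -0.3]
force: [-0.5, 0.5, -1.9]
opening: 0.0177
gripper_force: 50.0
```

Request:
jog_arm(
  rows=[
    [[-0.028, 0, -0.022], [0, 0.044, 0]],
    [[-0.065, 0, -0.055], [0, 0.1, 0]],
    [[-0.112, 0, -0.093], [0, 0.167, 0]],
    [[-0.164, 0, -0.125], [0, 0.233, 0]],
    [[-0.218, 0, -0.152], [0, 0.3, 0]],
  ],
)

```text
t: 16.3
tool_pos: [0.5055, 0.3065, 0.2116]
orientation: [-1.942, -1.676, -0.755]
force: [0.2, -0.3, -3.3]
opening: 0.0175
gripper_force: 50.0
```

Request:
jog_arm(
  rows=[
    [[-0.027, 0, -0.03], [0, 0.044, 0]],
    [[-0.057, 0, -0.059], [0, 0.089, 0]],
    [[-0.057, 0, -0.059], [0, 0.089, 0]],
    [[-0.057, 0, -0.059], [0, 0.089, 0]],
    [[-0.057, 0, -0.059], [0, 0.089, 0]],
  ],
)

```text
t: 16.8
tool_pos: [0.5031, 0.2916, 0.2119]
orientation: [-1.847, -1.595, -0.862]
force: [-0.1, 0.4, -1.5]
opening: 0.0179
gripper_force: 50.0
```

Run:
```python
from look import *
snap("4");state()
for n,(u,v) in(("top4",(110,150)),("side4",(160,200))):
    d=load(n)
    g=cv2.cvtColor(d["frame"],cv2.COLOR_RGB2HSV); m=((g[...,2]>110)&(g[...,1]<70)).astype(np.uint8)
    k,_,st,c=cv2.connectedComponentsWithStats(m)
    print(n,[(np.round(c[i]).astype(int).tolist(),int(st[i,4])) for i in range(1,k) if 6<st[i,4]<400 and u-30<c[i][0]<u+130 and v-30<c[i][1]<v+110])
```

```text
16.9 [0.50288941 0.29209533 0.21200029] 0.01760092659980545 49.988508224487305 [-0.6  1.3 -1.7] q [-0.14 -0.17  2.02  0.89  1.39 -0.21]
(array([0.50633459, 0.31257803, 0.12648076]), array([ 1.42909532, -0.87033944, -0.00729481]))
top4 [([164, 174], 23), ([124, 201], 13), ([189, 214], 89), ([146, 204], 65), ([171, 219], 253), ([202, 212], 7), ([208, 214], 26), ([198, 215], 12), ([143, 218], 61), ([148, 247], 26)]
side4 [([246, 173], 59), ([206, 175], 40), ([238, 185], 327), ([248, 195], 43), ([211, 207], 116), ([238, 214], 62), ([217, 216], 131), ([194, 243], 255), ([205, 236], 33), ([222, 242], 31), ([216, 254], 25), ([223, 255], 12)]
```

```bash
cat > back.py <<'E'
from carry import *
p,rv=np.array([.50209,.29111,.21165]),tool(py,np.radians(-50)).as_rotvec()
f=lambda O,y,t:(tcp(O,y,t),y,t)
o,e=scoop(p,rv);t0=e[1]
seg=[(o,py,t0),(o+[-.005,0,.09],py,t0,5),([.47,.20,.21],py,0,10),([.47,0.05,.18],py,0,5),([.50,-.15,.15],.7,0,10),([.516,-.290,.10],.095,0,10)]
w=[];a=seg[0]
for b in seg[1:]:
    for k in range(1,b[3]+1):
        u=k/b[3];w.append(f(np.array(a[0])*(1-u)+np.array(b[0])*u,a[1]+(b[1]-a[1])*u,a[2]+(b[2]-a[2])*u))
    a=b
for i in range(0,len(w),5):
    p,rv=rows(p,rv,w[i:i+5]);print(p)
E
python3 back.py
```

```text
[[[0.068, -0.005, -0.058], [0.0, -0.0, 0.0]], [[0.137, -0.01, -0.117], [0.0, -0.0, 0.0]], [[0.205, -0.015, -0.175], [0.0, -0.0, 0.0]], [[0.274, -0.02, -0.234], [0.0, -0.0, 0.0]], [[0.342, -0.025, -0.292], [0.0, -0.0, 0.0]]]
[0.49709 0.29111 0.30165]
[[[-0.009, -0.007, -0.018], [0.0, -0.056, 0.0]], [[-0.021, -0.013, -0.034], [-0.0, -0.111, 0.0]], [[-0.035, -0.02, -0.047], [-0.0, -0.167, 0.0]], [[-0.052, -0.026, -0.058], [0.0, -0.222, 0.0]], [[-0.071, -0.033, -0.067], [0.0, -0.278, 0.0]]]
[0.48767012 0.27284924 0.29941289]
[[[-0.024, -0.007, 0.002], [0.0, -0.056, 0.0]], [[-0.049, -0.013, 0.007], [0.0, -0.111, 0.0]], [[-0.077, -0.02, 0.015], [0.0, -0.167, 0.0]], [[-0.108, -0.026, 0.024], [0.0, -0.222, 0.0]], [[-0.142, -0.033, 0.036], [0.0, -0.278, 0.0]]]
[0.47777078 0.2514161  0.281     ]
[[[-0.148, 0.022, 0.03], [0.0, 0.0, 0.0]], [[-0.297, 0.045, 0.06], [0.0, 0.0, 0.0]], [[-0.445, 0.067, 0.09], [0.0, 0.0, 0.0]], [[-0.593, 0.09, 0.12], [0.0, 0.0, 0.0]], [[-0.742, 0.112, 0.15], [0.0, 0.0, 0.0]]]
[0.47777078 0.1014161  0.251     ]
[[[-0.097, 0.048, 0.015], [0.0, 0.0, 0.046]], [[-0.196, 0.
[... 290 characters left out ...]
92]], [[-0.246, 0.242, 0.045], [-0.0, -0.0, 0.138]], [[-0.33, 0.322, 0.06], [-0.0, -0.0, 0.184]], [[-0.416, 0.401, 0.075], [-0.0, -0.0, 0.229]]]
[ 0.53977179 -0.11650068  0.221     ]
[[[-0.039, 0.074, 0.025], [0.0, 0.0, 0.039]], [[-0.08, 0.149, 0.05], [0.0, 0.0, 0.077]], [[-0.121, 0.223, 0.075], [0.0, 0.0, 0.116]], [[-0.163, 0.297, 0.1], [0.0, 0.0, 0.154]], [[-0.207, 0.371, 0.125], [0.0, 0.0, 0.193]]]
[ 0.55594565 -0.19987005  0.196     ]
[[[-0.02, 0.083, 0.025], [0.0, 0.0, 0.039]], [[-0.041, 0.167, 0.05], [0.0, 0.0, 0.077]], [[-0.063, 0.25, 0.075], [0.0, 0.0, 0.116]], [[-0.086, 0.333, 0.1], [0.0, 0.0, 0.154]], [[-0.11, 0.416, 0.125], [0.0, 0.0, 0.193]]]
[ 0.56776553 -0.28506743  0.171     ]
```

Request:
jog_arm(
  rows=[
    [[0.068, -0.005, -0.058], [0, 0, 0]],
    [[0.137, -0.01, -0.117], [0, 0, 0]],
    [[0.205, -0.015, -0.175], [0, 0, 0]],
    [[0.274, -0.02, -0.234], [0, 0, 0]],
    [[0.342, -0.025, -0.292], [0, 0, 0]],
  ],
)

```text
t: 17.4
tool_pos: [0.4975, 0.2916, 0.3035]
orientation: [-1.846, -1.594, -0.864]
force: [1.1, 0.5, -1.1]
opening: 0.0178
gripper_force: 50.0
```

Request:
jog_arm(
  rows=[
    [[-0.009, -0.007, -0.018], [0, -0.056, 0]],
    [[-0.021, -0.013, -0.034], [0, -0.111, 0]],
    [[-0.035, -0.02, -0.047], [0, -0.167, 0]],
    [[-0.052, -0.026, -0.058], [0, -0.222, 0]],
    [[-0.071, -0.033, -0.067], [0, -0.278, 0]],
  ],
)

```text
t: 17.9
tool_pos: [0.4884, 0.273, 0.3008]
orientation: [-2.141, -1.843, -0.475]
force: [-0.1, 0.7, -2.5]
opening: 0.0177
gripper_force: 50.0
```

Request:
jog_arm(
  rows=[
    [[-0.024, -0.007, 0.002], [0, -0.056, 0]],
    [[-0.049, -0.013, 0.007], [0, -0.111, 0]],
    [[-0.077, -0.02, 0.015], [0, -0.167, 0]],
    [[-0.108, -0.026, 0.024], [0, -0.222, 0]],
    [[-0.142, -0.033, 0.036], [0, -0.278, 0]],
  ],
)

```text
t: 18.4
tool_pos: [0.4785, 0.2521, 0.2822]
orientation: [2.377, 2.044, 0.001]
force: [0.2, 0.5, -2.0]
opening: 0.0178
gripper_force: 50.0
```

Request:
jog_arm(
  rows=[
    [[-0.148, 0.022, 0.03], [0, 0, 0]],
    [[-0.297, 0.045, 0.06], [0, 0, 0]],
    [[-0.445, 0.067, 0.09], [0, 0, 0]],
    [[-0.593, 0.09, 0.12], [0, 0, 0]],
    [[-0.742, 0.112, 0.15], [0, 0, 0]],
  ],
)

```text
t: 18.9
tool_pos: [0.4784, 0.101, 0.2516]
orientation: [2.379, 2.047, 0.003]
force: [0.8, -0.0, -1.9]
opening: 0.0177
gripper_force: 50.0
```

Request:
jog_arm(
  rows=[
    [[-0.097, 0.048, 0.015], [0, 0, 0.046]],
    [[-0.196, 0.097, 0.03], [0, 0, 0.092]],
    [[-0.296, 0.145, 0.045], [0, 0, 0.138]],
    [[-0.397, 0.193, 0.06], [0, 0, 0.184]],
    [[-0.5, 0.241, 0.075], [0, 0, 0.229]],
  ],
)

```text
t: 19.4
tool_pos: [0.5118, -0.005, 0.2371]
orientation: [2.709, 1.584, 0.004]
force: [0.1, -0.1, -1.7]
opening: 0.0176
gripper_force: 50.0
```

Run:
```python
from look import *
snap("5");state()
cv2.imwrite("pics/c9.png",np.hstack([crop(load("top5"),110,140,100,120,4),crop(load("side5"),150,170,100,120,4)]))
d=load("top5");g=cv2.cvtColor(d["frame"],cv2.COLOR_RGB2HSV)[175:245,125:185]
m=((g[...,2]>105)&(g[...,1]<90)).astype(np.uint8)
k,_,st,c=cv2.connectedComponentsWithStats(m)
for i in range(1,k):
    if st[i,4]>5: print((c[i]+[125,175]).round(1),st[i,4],onz(d,*(c[i]+[125,175]),.047)[:2].round(3))
```

```text
19.5 [ 0.51167645 -0.00647585  0.23646978] 0.017799885443513477 49.99195575714111 [-1.   0.4 -2.3] q [-0.11 -0.13  1.67 -0.    1.6   0.4 ]
(array([ 0.4862972 , -0.05194408,  0.16552238]), array([ 1.05651652e+00,  1.00094685e-03, -3.80019439e-03]))
[169.2 194.9] 34 [0.572 0.238]
[160.8 205.7] 36 [0.541 0.26 ]
[176.8 214.9] 28 [0.515 0.213]
[161.2 221.2] 37 [0.496 0.256]
[144.  224.8] 37 [0.485 0.304]
[165.9 230.3] 32 [0.471 0.242]
```

Image code finds six ball blobs in the bowl, all within 60 mm of its axis. Now the scoop goes back to the mat.

Request:
jog_arm(
  rows=[
    [[-0.081, 0.081, 0.015], [0, 0, 0.046]],
    [[-0.163, 0.161, 0.03], [0, 0, 0.092]],
    [[-0.246, 0.242, 0.045], [0, 0, 0.138]],
    [[-0.33, 0.322, 0.06], [0, 0, 0.184]],
    [[-0.416, 0.401, 0.075], [0, 0, 0.229]],
  ],
)

```text
t: 20.0
tool_pos: [0.5414, -0.1161, 0.2223]
orientation: [2.948, 1.077, 0.004]
force: [-0.3, 0.3, -1.8]
opening: 0.0178
gripper_force: 50.0
```

Request:
jog_arm(
  rows=[
    [[-0.039, 0.074, 0.025], [0, 0, 0.039]],
    [[-0.08, 0.149, 0.05], [0, 0, 0.077]],
    [[-0.121, 0.223, 0.075], [0, 0, 0.116]],
    [[-0.163, 0.297, 0.1], [0, 0, 0.154]],
    [[-0.207, 0.371, 0.125], [0, 0, 0.193]],
  ],
)

```text
t: 20.5
tool_pos: [0.5579, -0.1993, 0.1974]
orientation: [3.077, 0.62, 0.005]
force: [-0.1, -0.8, -1.4]
opening: 0.0176
gripper_force: 50.0
```

Request:
jog_arm(
  rows=[
    [[-0.02, 0.083, 0.025], [0, 0, 0.039]],
    [[-0.041, 0.167, 0.05], [0, 0, 0.077]],
    [[-0.063, 0.25, 0.075], [0, 0, 0.116]],
    [[-0.086, 0.333, 0.1], [0, 0, 0.154]],
    [[-0.11, 0.416, 0.125], [0, 0, 0.193]],
  ],
)

```text
t: 21.0
tool_pos: [0.5701, -0.2847, 0.1727]
orientation: [3.136, 0.148, 0.005]
force: [0.4, 0.5, -1.2]
opening: 0.0176
gripper_force: 50.0
```

Request:
jog_arm(
  rows=[
    [[0, 0, 0.1], [0, 0, 0]],
    [[0, 0, 0.2], [0, 0, 0]],
    [[0, 0, 0.3], [0, 0, 0]],
    [[0, 0, 0.38], [0, 0, 0]],
    [[0, 0, 0.43], [0, 0, 0]],
  ],
)

```text
t: 21.5
tool_pos: [0.5695, -0.2842, 0.0847]
orientation: [3.136, 0.152, 0.002]
force: [0.8, -0.3, -1.4]
opening: 0.0178
gripper_force: 50.0
```

Run:
```python
from look import *
state()
```

```text
21.5 [ 0.56949008 -0.28416456  0.08470478] 0.017798249623610447 49.99170362949371 [ 0.8 -0.3 -1.4] q [-0.54  0.3   1.5  -0.    1.34  0.93]
(array([ 0.51784882, -0.28928625,  0.01362772]), array([ 0.09675426, -0.00148502, -0.00153537]))
```

Request:
jog_arm(
  rows=[
    [[0, 0, 0.015], [0, 0, 0]],
    [[0, 0, 0.03], [0, 0, 0]],
    [[0, 0, 0.04], [0, 0, 0]],
    [[0, 0, 0.048], [0, 0, 0]],
    [[0, 0, 0.048], [0, 0, 0]],
  ],
)

```text
t: 22.0
tool_pos: [0.5699, -0.2852, 0.0767]
orientation: [3.135, 0.151, 0.005]
force: [-0.3, 0.3, -2.4]
opening: 0.0173
gripper_force: 50.0
```

Request:
jog_arm(
  rows=[
    [[0, 0, 0], [0, 0, 0]],
    [[0, 0, 0.001], [0, 0, 0]],
  ],
)

```text
t: 22.2
tool_pos: [0.5699, -0.2852, 0.0764]
orientation: [3.135, 0.151, 0.005]
force: [0.1, 0.4, -1.6]
opening: 0.0178
gripper_force: 50.0
```

Request:
jog_arm(
  rows=[
    [[0, 0, 0.004], [0, 0, 0]],
    [[0, 0, 0.007], [0, 0, 0]],
    [[0, 0, 0.007], [0, 0, 0]],
  ],
)

```text
t: 22.5
tool_pos: [0.57, -0.2852, 0.0751]
orientation: [3.135, 0.151, 0.005]
force: [0.8, -0.5, 0.3]
opening: 0.0177
gripper_force: 50.0
```

Request:
jog_arm(
  rows=[
    [[0, 0, 0], [0, 0, 0]],
    [[0, 0, 0], [0, 0, 0]],
    [[0, 0, 0], [0, 0, 0]],
    [[0, 0, 0], [0, 0, 0]],
    [[0, 0, 0], [0, 0, 0]],
  ],
  hand=-1,
)

```text
t: 23.0
tool_pos: [0.5697, -0.2851, 0.0746]
orientation: [3.135, 0.151, 0.004]
force: [-0.4, 0.0, 0.3]
opening: 0.0526
gripper_force: 0.0
```

Request:
jog_arm(
  rows=[
    [[0, 0, 0], [0, 0, 0]],
    [[0, 0, 0], [0, 0, 0]],
    [[0, 0, 0], [0, 0, 0]],
    [[0, 0, 0], [0, 0, 0]],
    [[0, 0, 0], [0, 0, 0]],
  ],
)

```text
t: 23.5
tool_pos: [0.5697, -0.2851, 0.0747]
orientation: [3.135, 0.151, 0.004]
force: [-0.3, -0.1, -0.8]
opening: 0.0913
gripper_force: 0.0
```

Request:
jog_arm(
  rows=[
    [[0, 0, -0.1], [0, 0, 0]],
    [[0, 0, -0.25], [0, 0, 0]],
    [[0, 0, -0.45], [0, 0, 0]],
    [[0, 0, -0.65], [0, 0, 0]],
    [[0, 0, -0.8], [0, 0, 0]],
  ],
)

```text
t: 24.0
tool_pos: [0.5699, -0.285, 0.2379]
orientation: [3.134, 0.151, 0.008]
force: [1.5, -0.3, -0.4]
opening: 0.0931
gripper_force: 0.0
```

Run:
```python
from look import *
snap("6");state()
cv2.imwrite("pics/c10.png",np.hstack([crop(load("side6"),275,120,80,110,5),crop(load("side6"),150,170,80,110,5)]))
# lid geometry: tab etc
```

```text
24.1 [ 0.57182527 -0.28612139  0.24152765] 0.09315362167192821 0.0 [0.8 0.2 0.8] q [-0.54  0.21  1.31 -0.    1.61  0.93]
(array([ 0.52086046, -0.29167036,  0.16999585]), array([ 0.09642812, -0.01035157, -0.00868139]))
```

View pics/c10.png

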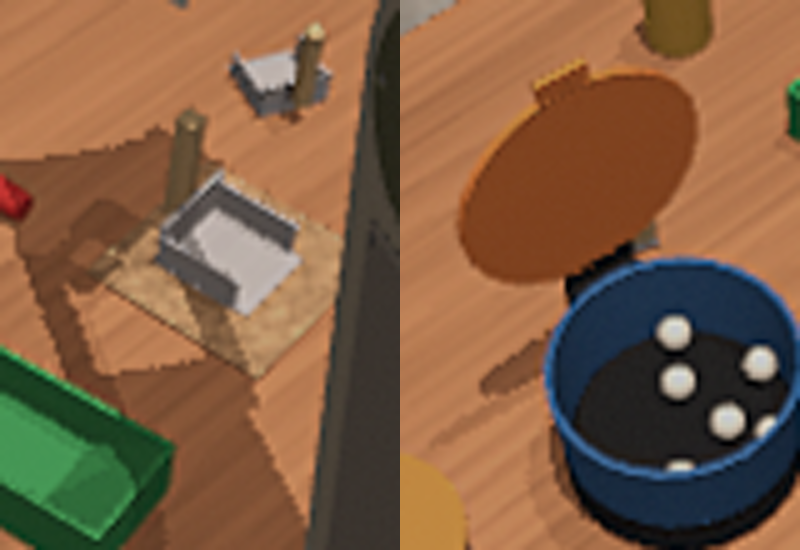

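The scoop stands on the middle of the mat (side crop ~(230,250)), and the balls are in the bowl. The lid is upright and its tab is on top at (560,80). Next I'll close the fingers and push the lid shut from behind.

```bash
cat > lid.py <<'E'
from carry import *
H=C+Rtm.apply([.088,0,0])+[0,0,.103]
def P(phi,r,s=.008): # tip so that the finger's lower corner touches the lid's outer face
    c=np.array([-r*np.cos(phi)+.006*np.sin(phi)+s,0,r*np.sin(phi)+.006*np.cos(phi)]); return H+Rtm.apply(c)
E
python3 - <<'E'
from lid import *
from plant import robot
st=robot.read_state();p,rv=st["tool_pos"],st["orientation"]
print(H,P(1.57,.14),P(0,.15))
A=np.array([.66,-.12,.25]);B2=np.array([.72,.08,.25]);D=H+Rtm.apply([.10,0,0]);D[2]=.243
a=(p,.096);w=[]
for b in((A,-.05),(B2,-.15),(D,-.15)):
    for k in range(1,6): w.append((a[0]+(b[0]-a[0])*k/5,a[1]+(b[1]-a[1])*k/5,0))
    a=b
for i in range(0,15,5): p,rv=rows(p,rv,w[i:i+5]);print(p)
E
```

```text
[0.60801185 0.25584944 0.103     ] [0.62174441 0.25377397 0.24300473] [0.46760636 0.27706966 0.109     ]
[[[0.104, -0.157, -0.009], [0.005, -0.007, 0.019]], [[0.208, -0.314, -0.018], [0.005, -0.007, 0.037]], [[0.312, -0.47, -0.026], [0.005, -0.007, 0.056]], [[0.415, -0.627, -0.035], [0.005, -0.007, 0.075]], [[0.519, -0.784, -0.044], [0.005, -0.007, 0.093]]]
[ 0.66 -0.12  0.25]
[[[0.05, -0.203, -0.0], [0.0, -0.0, 0.013]], [[0.1, -0.405, -0.0], [0.0, -0.0, 0.025]], [[0.15, -0.608, -0.0], [0.0, -0.0, 0.038]], [[0.2, -0.811, -0.0], [0.0, -0.0, 0.051]], [[0.25, -1.014, -0.0], [0.0, -0.0, 0.064]]]
[0.72 0.08 0.25]
[[[-0.037, -0.157, 0.007], [-0.0, 0.0, 0.0]], [[-0.074, -0.314, 0.014], [-0.0, 0.0, 0.0]], [[-0.111, -0.471, 0.021], [-0.0, 0.0, 0.0]], [[-0.148, -0.629, 0.028], [-0.0, 0.0, 0.0]], [[-0.185, -0.786, 0.035], [-0.0, 0.0, 0.0]]]
[0.70688896 0.24090563 0.243     ]
```

Request:
jog_arm(
  rows=[
    [[0.104, -0.157, -0.009], [0, 0, 0.019]],
    [[0.208, -0.314, -0.018], [0, 0, 0.037]],
    [[0.312, -0.47, -0.026], [0, 0, 0.056]],
    [[0.415, -0.627, -0.035], [0, 0, 0.075]],
    [[0.519, -0.784, -0.044], [0, 0, 0.093]],
  ],
  hand=1,
  squeeze=20,
)

```text
t: 24.6
tool_pos: [0.6577, -0.1172, 0.2423]
orientation: [3.138, -0.08, 0.002]
force: [0.4, 0.5, -0.2]
opening: 0.0575
gripper_force: 0.0
```

Request:
jog_arm(
  rows=[
    [[0.05, -0.2, 0], [0, 0, 0.013]],
    [[0.1, -0.4, 0], [0, 0, 0.025]],
    [[0.15, -0.6, 0], [0, 0, 0.038]],
    [[0.2, -0.8, 0], [0, 0, 0.051]],
    [[0.25, -1, 0], [0, 0, 0.064]],
  ],
)

```text
t: 25.1
tool_pos: [0.7174, 0.0803, 0.2418]
orientation: [3.13, -0.237, 0.002]
force: [0.9, -0.2, 0.2]
opening: 0.0176
gripper_force: 0.0
```

Request:
jog_arm(
  rows=[
    [[-0.037, -0.157, 0.007], [0, 0, 0]],
    [[-0.074, -0.314, 0.014], [0, 0, 0]],
    [[-0.111, -0.471, 0.021], [0, 0, 0]],
    [[-0.148, -0.629, 0.028], [0, 0, 0]],
    [[-0.185, -0.786, 0.035], [0, 0, 0]],
  ],
)

```text
t: 25.6
tool_pos: [0.7038, 0.2409, 0.2341]
orientation: [3.13, -0.235, 0.002]
force: [0.2, 0.0, -0.8]
opening: 0.0004
gripper_force: 0.0
```

Run:
```python
from lid import *
from look import state
from plant import robot
state()
st=robot.read_state();p,rv=st["tool_pos"],st["orientation"]
w=[(p+(P(1.6,.14)-p)*k/5,-.15,0) for k in range(1,6)]
phis=np.linspace(1.5,.1,15)
w+=[(P(f,.14+.01*(1.6-f)/1.6),-.15,0) for f in phis]
for i in range(0,20,5): p,rv=rows(p,rv,w[i:i+5]);print(p)
```

```text
25.6 [0.70379772 0.2409037  0.23414422] 0.00036401742983415916 0.0 [ 0.2  0.  -0.8] q [ 0.26  0.53  0.93 -0.    1.68  1.98]
(array([0.65246471, 0.24847789, 0.1630629 ]), array([-0.15018884, -0.00157043, -0.00270087]))
[[[-0.079, -0.0, -0.009], [0.002, -0.001, -0.0]], [[-0.158, -0.001, -0.017], [0.002, -0.001, -0.0]], [[-0.237, -0.001, -0.026], [0.002, -0.001, -0.0]], [[-0.315, -0.002, -0.035], [0.002, -0.001, -0.0]], [[-0.394, -0.002, -0.044], [0.002, -0.001, -0.0]]]
[0.62589415 0.2531468  0.24276511]
[[[-0.07, -0.0, -0.005], [-0.0, 0.0, 0.0]], [[-0.141, -0.0, -0.002], [-0.0, 0.0, 0.0]], [[-0.211, 0.0, 0.007], [-0.0, 0.0, 0.0]], [[-0.281, -0.0, 0.024], [-0.0, 0.0, 0.0]], [[-0.348, 0.0, 0.047], [-0.0, 0.0, 0.0]]]
[0.55701727 0.26355652 0.23327563]
[[[-0.065, -0.0, 0.03], [-0.0, 0.0, 0.0]], [[-0.127, -0.0, 0.067], [-0.0, 0.0, 0.0]], [[-0.186, 0.0, 0.11], [-0.0, 0.0, 0.0]], [[-0.24, -0.0, 0.159], [-0.0, 0.0, 0.0]], [[-0.289, 0.0, 0.214], [-0.0, 0.0, 0.0]]]
[0.49992189 0.27218564 0.19053098]
[[[-0.044, -0.0, 0.059], [-0.0, 0.0, 0.0]], [[-0.081, -0.0, 0.123], [-0.0, 0.0, 0.0]], [[-0.112, -0.0, 0.19], [-0.0, 0.0, 0.0]], [[-0.136, -0.0, 0.26], [-0.0, 0.0, 0.0]], [[-0.154, -0.0, 0.333], [-0.0, 0.0, 0.0]]]
[0.46955449 0.27677523 0.12388264]
```

Request:
jog_arm(
  rows=[
    [[-0.079, 0, -0.009], [0, 0, 0]],
    [[-0.158, 0, -0.017], [0, 0, 0]],
    [[-0.237, 0, -0.026], [0, 0, 0]],
    [[-0.315, -0.002, -0.035], [0, 0, 0]],
    [[-0.394, -0.002, -0.044], [0, 0, 0]],
  ],
)

```text
t: 26.1
tool_pos: [0.6256, 0.2518, 0.2429]
orientation: [3.13, -0.236, 0.003]
force: [1.0, 0.0, -0.6]
opening: 0.0008
gripper_force: 0.6
```

Request:
jog_arm(
  rows=[
    [[-0.07, 0, -0.005], [0, 0, 0]],
    [[-0.141, 0, -0.002], [0, 0, 0]],
    [[-0.211, 0, 0.007], [0, 0, 0]],
    [[-0.281, 0, 0.024], [0, 0, 0]],
    [[-0.348, 0, 0.047], [0, 0, 0]],
  ],
)

```text
t: 26.6
tool_pos: [0.5572, 0.262, 0.2337]
orientation: [3.13, -0.236, 0.004]
force: [1.3, -0.1, 0.1]
opening: 0.0008
gripper_force: 0.5
```

Request:
jog_arm(
  rows=[
    [[-0.065, 0, 0.03], [0, 0, 0]],
    [[-0.127, 0, 0.067], [0, 0, 0]],
    [[-0.186, 0, 0.11], [0, 0, 0]],
    [[-0.24, 0, 0.159], [0, 0, 0]],
    [[-0.289, 0, 0.214], [0, 0, 0]],
  ],
)

```text
t: 27.1
tool_pos: [0.5001, 0.2707, 0.1907]
orientation: [3.13, -0.236, 0.004]
force: [0.3, -0.8, 0.8]
opening: 0.0007
gripper_force: 0.4
```

Request:
jog_arm(
  rows=[
    [[-0.044, 0, 0.059], [0, 0, 0]],
    [[-0.081, 0, 0.123], [0, 0, 0]],
    [[-0.112, 0, 0.19], [0, 0, 0]],
    [[-0.136, 0, 0.26], [0, 0, 0]],
    [[-0.154, 0, 0.333], [0, 0, 0]],
  ],
)

```text
t: 27.6
tool_pos: [0.47, 0.2752, 0.1235]
orientation: [3.13, -0.236, 0.004]
force: [0.3, 0.1, 1.4]
opening: 0.0002
gripper_force: 0.3
```

Request:
jog_arm(
  rows=[
    [[-0.005, 0, 0.02], [0, 0, 0]],
    [[-0.01, 0, 0.04], [0, 0, 0]],
    [[-0.01, 0, 0.06], [0, 0, 0]],
    [[-0.01, 0, 0.067], [0, 0, 0]],
    [[-0.01, 0, 0.067], [0, 0, 0]],
  ],
)

```text
t: 28.1
tool_pos: [0.4687, 0.2755, 0.1115]
orientation: [3.131, -0.236, 0.005]
force: [0.4, 0.5, -0.3]
opening: 0.0003
gripper_force: 0.0
```

Request:
jog_arm(
  rows=[
    [[0, 0, 0.007], [0, 0, 0]],
    [[0, 0, 0.014], [0, 0, 0]],
    [[0, 0, 0.014], [0, 0, 0]],
    [[0, 0, 0.014], [0, 0, 0]],
  ],
)

```text
t: 28.5
tool_pos: [0.4686, 0.2755, 0.1086]
orientation: [3.13, -0.236, 0.005]
force: [0.1, 0.5, 0.4]
opening: 0.0004
gripper_force: 0.0
```

Request:
jog_arm(
  rows=[
    [[0, 0, 0.005], [0, 0, 0]],
    [[0, 0, 0.01], [0, 0, 0]],
    [[0, 0, 0.01], [0, 0, 0]],
    [[0, 0, 0.01], [0, 0, 0]],
  ],
)

```text
t: 28.9
tool_pos: [0.4684, 0.2755, 0.1065]
orientation: [3.13, -0.236, 0.004]
force: [-0.1, -0.4, -0.1]
opening: 0.0003
gripper_force: 0.0
```

Run:
```python
from look import *
snap("7");state()
from carry import *
# where is the lid? compare orange outline with predicted disc/tab, in both views
H=C+Rtm.apply([.088,0,0])+[0,0,.103]
for n in("top7","side7"):
    d=load(n);g=cv2.cvtColor(d["frame"],cv2.COLOR_RGB2HSV)
    m=((g[...,0]<24)&(g[...,0]>8)&(g[...,1]>170)&(g[...,2]>80)).astype(np.uint8)
    k,l,s,c=cv2.connectedComponentsWithStats(m)
    print(n,[(c[i].round(1).tolist(),s[i].tolist()) for i in range(1,k) if s[i,4]>150])
    for phi in(0,.06,.12,.2):
        a=np.linspace(0,2*np.pi,60);q=np.c_[-.088+.084*np.cos(a),.084*np.sin(a)]
        q=np.vstack([q,[[-.187,.018],[-.187,-.018]]])
        X=np.c_[q[:,0]*np.cos(phi)+.006*np.sin(phi),q[:,1],-q[:,0]*np.sin(phi)+.006*np.cos(phi)]
        u=proj(d,H+Rtm.apply(X));print(phi,"x",u[:,0].min().round(1),u[:,0].max().round(1),"y",u[:,1].min().round(1),u[:,1].max().round(1),"tab",u[-2:].round(1).tolist())
```

```text
29.0 [0.46845216 0.2754064  0.10650939] 0.00039893288491064753 0.0 [ 0.3  0.6 -0.3] q [ 0.44  0.03  1.75 -0.    1.36  2.16]
(array([0.41721209, 0.28300928, 0.0353641 ]), array([-0.1503578 , -0.00280267, -0.0022288 ]))
top7 [([238.0, 114.9], [229, 105, 19, 17, 178]), ([73.0, 182.2], [53, 172, 44, 25, 553]), ([159.4, 196.8], [134, 179, 49, 42, 1333])]
0 x 121.6 183.7 y 178.9 246.5 tab [[138.2, 244.2], [151.4, 246.5]]
0.06 x 121.0 183.5 y 178.7 246.0 tab [[137.3, 243.6], [150.6, 246.0]]
0.12 x 120.4 183.3 y 178.6 245.2 tab [[136.4, 242.8], [149.8, 245.2]]
0.2 x 119.7 183.1 y 178.3 243.7 tab [[135.2, 241.3], [148.8, 243.7]]
side7 [([205.2, 250.5], [177, 232, 54, 29, 596]), ([140.9, 279.4], [119, 260, 44, 40, 1146])]
0 x 178.9 233.1 y 218.2 266.2 tab [[218.0, 266.2], [228.2, 260.2]]
0.06 x 178.7 232.9 y 217.9 264.1 tab [[217.6, 264.1], [227.9, 258.1]]
0.12 x 178.5 232.7 y 217.6 261.8 tab [[217.2, 261.8], [227.5, 255.8]]
0.2 x 178.2 232.2 y 217.1 258.6 tab [[216.3, 258.6], [226.8, 252.5]]
```

Request:
jog_arm(
  rows=[
    [[0, 0, 0.005], [0, 0, 0]],
    [[0, 0, 0.01], [0, 0, 0]],
    [[0, 0, 0.01], [0, 0, 0]],
  ],
)

```text
t: 29.3
tool_pos: [0.4684, 0.2755, 0.1044]
orientation: [3.13, -0.236, 0.004]
force: [0.6, 0.8, 0.4]
opening: 0.0002
gripper_force: 0.0
```

Request:
jog_arm(
  rows=[
    [[0, 0, 0.005], [0, 0, 0]],
    [[0, 0, 0.01], [0, 0, 0]],
    [[0, 0, 0.01], [0, 0, 0]],
  ],
)

```text
t: 29.6
tool_pos: [0.4685, 0.2755, 0.1024]
orientation: [3.13, -0.236, 0.004]
force: [0.3, -0.4, -0.0]
opening: 0.0004
gripper_force: 0.0
```

No contact force yet, so I'll lift clear and measure the lid.

Request:
jog_arm(
  rows=[
    [[0, 0, -0.2], [0, 0, 0]],
    [[0, 0, -0.4], [0, 0, 0]],
    [[0, 0, -0.6], [0, 0, 0]],
    [[0, 0, -0.8], [0, 0, 0]],
    [[0, 0, -0.9], [0, 0, 0]],
  ],
)

```text
t: 30.1
tool_pos: [0.4692, 0.2765, 0.2872]
orientation: [-3.132, 0.236, -0.012]
force: [0.1, -0.4, -0.5]
opening: 0.0006
gripper_force: 0.0
```

Request:
jog_arm(
  rows=[
    [[0, 0.2, 0], [0, 0, 0]],
    [[0, 0.4, 0], [0, 0, 0]],
    [[0, 0.6, 0], [0, 0, 0]],
    [[0, 0.8, 0], [0, 0, 0]],
    [[0, 1, 0], [0, 0, 0]],
  ],
)

```text
t: 30.6
tool_pos: [0.4376, 0.0768, 0.283]
orientation: [3.13, -0.235, 0.005]
force: [1.1, -0.8, 0.1]
opening: 0.0006
gripper_force: 0.0
```

Request:
jog_arm(
  rows=[
    [[0, 0.2, 0], [0, 0, 0]],
    [[0, 0.4, 0], [0, 0, 0]],
    [[0, 0.6, 0], [0, 0, 0]],
    [[0, 0.8, 0], [0, 0, 0]],
    [[0, 1, 0], [0, 0, 0]],
  ],
)

```text
t: 31.1
tool_pos: [0.4076, -0.1211, 0.2836]
orientation: [3.13, -0.236, 0.005]
force: [0.9, -0.2, -0.3]
opening: 0.0005
gripper_force: 0.0
```

```bash
cat > lidcheck.py <<'E'
from look import *
from carry import *
import sys
tag=sys.argv[1]; snap(tag);state()
H=C+Rtm.apply([.088,0,0])+[0,0,.103]
for n in("top"+tag,"side"+tag):
    d=load(n);g=cv2.cvtColor(d["frame"],cv2.COLOR_RGB2HSV)
    m=((g[...,0]<24)&(g[...,0]>8)&(g[...,1]>150)&(g[...,2]>70)).astype(np.uint8)
    res=[]
    for phi in np.arange(-.1,1.2,.05):
        a=np.linspace(0,2*np.pi,60);q=np.c_[-.088+.084*np.cos(a),.084*np.sin(a)]
        X=np.c_[q[:,0]*np.cos(phi)+.006*np.sin(phi),q[:,1],-q[:,0]*np.sin(phi)+.006*np.cos(phi)]
        k=np.zeros_like(m);cv2.fillPoly(k,[proj(d,H+Rtm.apply(X)).round().astype(int)],1)
        tb=np.array([[-.165,.018],[-.187,.018],[-.187,-.018],[-.165,-.018]])
        X=np.c_[tb[:,0]*np.cos(phi)+.006*np.sin(phi),tb[:,1],-tb[:,0]*np.sin(phi)+.006*np.cos(phi)]
        cv2.fillPoly(k,[proj(d,H+Rtm.apply(X)).round().astype(int)],1)
        v,u=np.where(k);b=m[v.min()-12:v.max()+13,u.min()-12:u.max()+13];kk=k[v.min()-12:v.max()+13,u.min()-12:u.max()+13]
        res.append((round(float((b&kk).sum()/(b|kk).sum()),3),round(float(phi),2)))
    print(n,sorted(res)[::-1][:6])
E
python3 lidcheck.py 8
python3 - <<'E'
from lib import *
d=load("side8");g=cv2.cvtColor(d["frame"],cv2.COLOR_RGB2HSV)
for v in range(205,285,3): print(v,"".join("O" if (8<g[v,u,0]<24 and g[v,u,1]>150 and g[v,u,2]>70) else "b" if 100<g[v,u,0]<125 and g[v,u,1]>100 and g[v,u,2]>40 else "k" if g[v,u,2]<45 else "." for u in range(165,250,2)))
E
```

```text
31.2 [ 0.4071402  -0.12352326  0.28332144] 1.8304426708833598e-05 0.0 [ 0.4  0.9 -0.3] q [-0.41 -0.38  1.79 -0.    1.72  1.31]
(array([ 0.35592131, -0.11574565,  0.21217979]), array([-0.15573401, -0.00273841, -0.00367366]))
top8 [(0.407, 0.3), (0.402, 0.4), (0.402, 0.25), (0.401, 0.45), (0.401, 0.2), (0.4, 0.35)]
side8 [(0.871, 0.1), (0.866, 0.15), (0.862, 0.05), (0.83, 0.0), (0.825, 0.2), (0.802, -0.05)]
205 ...........................................
208 ...........................................
211 ...........................................
214 ...........................................
217 ...........................................
220 ..........O...kkOOOOOOOOOOOO...............
223 ...........kOOOOOOOOOOOOOOOOOO.............
226 .........k.OOOOOOOOOOOOOOOOOOOOO...........
229 .........OOOOOOOOOOOOOOOOOOOOOOOO..........
232 ........OOOOOOOOOOOOOOOOOOOOOOOOO..........
235 .......OOOOOOOOOOOOOOOOOOOOOOOOOOO.........
238 ......OOOOOOOOOOOOOOOOOOOOOOOOOOOO.........
241 ......OOOOOOOOOOOOOOOOOOOOOOOOOOO..........
244 ......OOOOOOOOOOOOOOOOOOOOOOOOOOO..........
247 .......OOOOOOOOOOOOOOOOOOOOOOOOOb..........
250 .......OOOOOOOOOOOOOOOOOOOOOOOObb..........
253 ........OOOOOOOOOOOOOOOOOOOOOO.bbO.........
256 .......O..OOOOOOOOOOOOOOOOOOOOObbO.........
259 .......OObbbOOOOOOOOOOOOOOOOObbbbO.........
262 .......OOkbbbbbkkkkk..kkbb.bbbbbk..........
265 ........OOkbbbbbbbbbbbbbbbbbbbbkO..........
268 ........OOkkbbbbbbbbbbbbbbbbbkkk...........
271 .........OOkkkbbbbbbbbbbbbbkkk.............
274 ...........O.kkkkbbbbbbbkkkkkO.............
277 ..............OkkkkkkkkkkkkO...............
280 ...................OOOO..O.................
283 O..........................................
```

Run:
```python
from lib import *
d=load("top8");g=cv2.cvtColor(d["frame"],cv2.COLOR_RGB2HSV)
print(g[205,150],g[190,165],g[235,150],"table",g[260,100])
for v in range(170,256,3): print(v,"".join("B" if 95<g[v,u,0]<130 and g[v,u,1]>90 and g[v,u,2]>30 else "k" if g[v,u,2]<45 else "O" if 10<g[v,u,0]<24 and g[v,u,1]>190 else "." for u in range(110,196,2)))
s=load("side8")["frame"]
for v in range(252,274): print(v," ".join("%3d/%3d"%(s[v,u,0],s[v,u,2]) for u in range(185,232,4)))
```

```text
[ 18 204 131] [ 18 206 130] [ 18 208 131] table [ 12 164 129]
170 ...........................................
173 ...........................................
176 ....................kk.....................
179 ...................OOO......k..............
182 ..............OOOOO.OOOOOOOOOO.............
185 ............OOOOOOOOOOOOOOOOOOO............
188 ..........OOOOOOOOOOOOOOOOOOOOOOO..........
191 ........OOO.OOOOOOOOOOOOOOO..OOOOO.........
194 ........OOOOOOOOOOOOOOOOOOOOOOOOOOO........
197 .......OOOOOOOOOOOOOOOOOOOOOOOOOOOO........
200 ......OOOO.OOOOOOOOOOOOO.OOOOOOOOOOO.......
203 ......OOOOOOOOOOOOOOOOOOOOOOOOOO.OOO.......
206 .....OOOOOOOOOOOOOOOOOOOOOOOOOOO.OOOOk.....
209 .....OOOOOOOOOOOOOOOOOOOOOO.OOOOOOOO.k.....
212 .....OOOO.OOO.OOOOOOOOOOOOO.OOOOOOOO.k.....
215 ......OOOOOOOOOOOOOOOOOOOOOOOOOOOOO.kk.....
218 ......OOOOOOOOOOOOOOOOOOOOOOOOOOO.O.kk.....
221 .......OOOOOOOOOOOOOOOO.OOOO.OOOOO.kk......
224 .......OOO.OO.OOOOOO.OOOOOOOOOOOO.kkk......
227 ........OOOOOOOOOOOOOO.OOOOO.OOO.kkk.......
230 .........OOOOOOOOOOOOOOOOOOOOO..kkk........
233 ...........OOOOOOOOOOOOOOO
[... 1853 characters left out ...]

267   0/  6  22/ 59  22/ 60  24/ 61  24/ 61  27/ 63  23/ 63  24/ 62  22/ 59  22/ 56  15/  8 167/ 70
268  18/  9  22/ 61  22/ 59  24/ 61  25/ 63  26/ 64  23/ 62  25/ 61  21/ 57  22/ 57  12/ 13 204/ 93
269  73/ 29  20/ 58  24/ 61  24/ 61  24/ 64  23/ 63  25/ 63  23/ 61  22/ 58  21/ 50  12/ 16 198/ 89
270 107/ 42  19/ 30  25/ 62  25/ 62  24/ 63  25/ 63  26/ 63  24/ 61  23/ 60  15/ 26   8/ 13 193/ 88
271  95/ 36  13/ 10  24/ 63  22/ 62  24/ 63  22/ 62  25/ 63  24/ 62  22/ 57  13/  9  65/ 25 189/ 86
272  90/ 36  12/ 13  20/ 48  26/ 63  24/ 63  23/ 63  25/ 63  25/ 64  18/ 31  16/ 16 142/ 56 189/ 85
273 117/ 46   8/ 11  13/ 11  21/ 59  24/ 65  26/ 65  20/ 62  25/ 61  14/ 10   8/ 11 182/ 81 185/ 83
```

Run:
```python
from carry import *
d=load("side6");s=d["frame"];d8=load("side8")
a=np.linspace(0,2*np.pi,721)
for r in(.077,.082):
    u=proj(d,C+np.c_[r*np.cos(a),r*np.sin(a),0*a+.1]); print("pred rim",r,"u",u[:,0].min().round(1),u[:,0].max().round(1),"v",u[:,1].min().round(1),u[:,1].max().round(1), "at u=205 front",u[abs(u[:,0]-205)<.5][:,1].round(1))
print("side6 col205:",[(v,*s[v,205].tolist()) for v in list(range(216,226))+list(range(256,270))])
print("row243:",[(u,*s[243,u].tolist()) for u in list(range(174,184))+list(range(226,238))])
H=C+Rtm.apply([.088,0,0])+[0,0,.103]
for phi in(0,.05,.1,.15):
    X=lambda q,h:H+Rtm.apply(np.c_[q[:,0]*np.cos(phi)+h*np.sin(phi),q[:,1],-q[:,0]*np.sin(phi)+h*np.cos(phi)])
    q=np.c_[-.088+.084*np.cos(a),.084*np.sin(a)]
    t,b=proj(d,X(q,.006)),proj(d,X(q,0))
    print(phi,"disc top v",t[:,1].min().round(1),t[:,1].max().round(1),"u=205 top/bot edge",t[abs(t[:,0]-205)<.5][:,1].max().round(1),b[abs(b[:,0]-205)<.5][:,1].max().round(1))
s8=d8["frame"];print("side8 col205 far:",[(v,*s8[v,205].tolist()) for v in range(212,224)])
```

```text
pred rim 0.077 u 181.5 231.0 v 221.5 263.3 at u=205 front [263.3 263.3 263.3 263.3 221.7 221.7 221.7 221.7]
pred rim 0.082 u 179.9 232.6 v 220.3 264.8 at u=205 front [264.8 264.8 264.8 264.8 220.4 220.4 220.4 220.4 220.5]
side6 col205: [(216, 180, 120, 79), (217, 179, 119, 80), (218, 179, 119, 80), (219, 184, 121, 79), (220, 181, 121, 86), (221, 113, 105, 120), (222, 41, 88, 135), (223, 23, 43, 66), (224, 30, 50, 74), (225, 29, 50, 75), (256, 33, 31, 31), (257, 34, 32, 31), (258, 33, 32, 31), (259, 34, 32, 32), (260, 31, 27, 29), (261, 29, 25, 25), (262, 143, 140, 124), (263, 216, 214, 197), (264, 87, 121, 154), (265, 37, 74, 114), (266, 21, 36, 54), (267, 24, 42, 63), (268, 25, 43, 64), (269, 23, 41, 64)]
row243: [(174, 129, 81, 54), (175, 132, 83, 54), (176, 133, 83, 53), (177, 132, 81, 45), (178, 117, 88, 101), (179, 56, 112, 165), (180, 38, 68, 102), (181, 18, 35, 52), (182, 26, 42, 61), (183, 25, 42, 63), (226, 10, 31, 54), (227, 18, 35, 53), (228, 12, 27, 42), (229, 24, 57, 91), (230, 102, 110, 150), (231, 172, 117, 82), (232, 186, 122, 77), (233, 182, 121, 80), (234, 180, 120, 80), (235, 181, 121, 81), (236, 183, 124, 83), (237, 189, 127, 87)]
0 disc top v 218.2 263.9 u=205 top/bot edge 263.9 264.9
0.05 disc top v 217.9 262.4 u=205 top/bot edge 262.4 263.5
0.1 disc top v 217.7 260.9 u=205 top/bot edge 260.8 262.0
0.15 disc top v 217.4 259.3 u=205 top/bot edge 259.1 260.4
side8 col205 far: [(212, 171, 114, 75), (213, 174, 114, 77), (214, 179, 119, 80), (215, 180, 120, 80), (216, 176, 117, 78), (217, 176, 116, 78), (218, 182, 118, 68), (219, 191, 130, 59), (220, 191, 130, 62), (221, 190, 129, 61), (222, 191, 130, 63), (223, 190, 129, 62)]
```

Run:
```python
from lib import *
for n in("side7","side8"):
    s=load(n)["frame"]
    for u in(193,201,209,217,221,225): print(n,u,[int(s[v,u,0]) for v in range(228,268)])
```

```text
side7 193 [8, 15, 26, 57, 61, 105, 174, 166, 138, 84, 43, 39, 42, 42, 45, 45, 43, 43, 44, 31, 32, 86, 118, 109, 107, 108, 103, 105, 128, 131, 135, 134, 86, 1, 19, 33, 21, 24, 24, 23]
side7 201 [90, 93, 92, 95, 94, 65, 36, 14, 20, 22, 18, 17, 87, 152, 164, 162, 138, 54, 109, 89, 110, 136, 132, 131, 131, 131, 131, 131, 132, 131, 132, 134, 127, 54, 2, 16, 24, 33, 21, 24]
side7 209 [101, 95, 112, 117, 107, 94, 39, 21, 67, 82, 42, 20, 64, 98, 62, 74, 87, 99, 107, 118, 131, 134, 132, 132, 131, 129, 130, 131, 131, 132, 132, 112, 10, 6, 9, 17, 28, 17, 22, 19]
side7 217 [99, 84, 9, 39, 65, 39, 31, 60, 24, 28, 34, 11, 15, 39, 87, 106, 102, 102, 101, 96, 78, 80, 104, 135, 129, 134, 150, 161, 193, 189, 193, 190, 141, 123, 10, 19, 19, 17, 21, 23]
side7 221 [9, 50, 85, 44, 22, 29, 34, 43, 26, 9, 1, 67, 144, 157, 156, 162, 163, 164, 163, 163, 162, 150, 131, 136, 131, 164, 191, 187, 189, 194, 175, 30, 8, 19, 21, 20, 20, 20, 22, 19]
side7 225 [98, 57, 36, 40, 44, 41, 22, 10, 24, 109, 182, 192, 187, 188, 188, 169, 118, 131, 157, 153, 131, 116, 60, 0, 3, 111, 198, 189, 140, 1, 14, 21, 21, 22, 17, 22, 1
[... 529 characters left out ...]
 190, 190, 190, 190, 190, 190, 190, 189, 190, 190, 191, 194, 192, 129, 3, 2, 21, 37, 21, 24, 23]
side8 217 [190, 190, 191, 191, 190, 190, 190, 190, 191, 190, 190, 190, 190, 190, 191, 190, 190, 190, 190, 190, 190, 190, 190, 190, 190, 191, 190, 191, 190, 190, 190, 192, 198, 202, 151, 9, 19, 23, 22, 22]
side8 221 [190, 191, 190, 190, 190, 191, 190, 191, 190, 190, 190, 190, 190, 191, 191, 190, 190, 191, 190, 190, 190, 190, 191, 190, 191, 191, 192, 190, 190, 192, 198, 185, 31, 10, 19, 20, 23, 21, 24, 22]
side8 225 [190, 190, 190, 190, 190, 191, 190, 190, 190, 190, 190, 190, 190, 191, 190, 190, 190, 191, 191, 192, 195, 194, 167, 62, 7, 37, 134, 199, 199, 152, 1, 16, 19, 23, 21, 22, 22, 19, 17, 15]
```

Run:
```python
from lid import *
from plant import robot
d=load("side7")
print("TCP px side7",proj(d,[.46845,.2754,.1065]),"lid pt r.141 phi.1 ",proj(d,P(.1,.141,0)))
s=d["frame"]
for v in range(216,268,2): print(v," ".join("%3d"%s[v,u,0]+("o" if s[v,u,0]>2*s[v,u,2] else " ") for u in range(178,234,3)))
p=robot.read_state()["tool_pos"];T=P(0,.170,0);T[2]=.283
print(T);rv=tool(-.15,0).as_rotvec()
w=[(p+(T-p)*k/10,-.15,0) for k in range(1,11)]
p,rv=rows(p,rv,w[:5]);rows(p,rv,w[5:])
```

```text
TCP px side7 [[215.49489239 252.38569098]] lid pt r.141 phi.1  [[214.51006434 249.46813168]]
216 178o 177o  76o 193  184   92  123   55   86  113  107  113  107   77   54    0  195o 182o 127o
218 178o 188o 154o  83   90   99  131   17   53   59   74   71   61   85   20   93o 180o 182o 188o
220 186o 177o 156o 104   89    9   92   50   20   43   46   49   43    9    2  170o 185o 167o  39 
222 175o 177o 178o  93   59o 196o  79  128    5    8    8    4    6    4   66  185o 107   45   23 
224 177o 175o 157o  48  190o 190o  80   92  132   48    8    2   31   82  103   45o  38   22  148o
226 174o 180o  43  182o 191o 176o  57   92  125  129  136   95  100  108  113   18   33  163o 182o
228 176o 185o   4  194o 178o   8   29   94   93  127  120  121   81   99   22   50o 146o 172o 120 
230 169o   9   23   12   16   26   19   67   93  108   97  117   93    9   69o  29   61  143o 112o
232  29   44   26   25   20   61  114o  28   96  102  127   85    5   65o  19   47   41  139o 181o
234  20   46   30   25   22  174o 163o   0   80  109   48   27   89o  31   27   41   14  166o 184o
236 153o  81   45
[... 1403 characters left out ...]
 31   28   27   47   24   25   21   19   22   21   19   39o 185o
266 160o  99o  30o  23   23   24   24   23   19   19   22   24   21   21   20   20   14  122o 185o
[0.43992077 0.28125393 0.283     ]
[[[-0.014, -0.203, 0.0], [-0.0, 0.0, 0.0]], [[-0.028, -0.405, 0.0], [-0.0, 0.0, 0.0]], [[-0.042, -0.608, 0.0], [-0.0, 0.0, 0.0]], [[-0.056, -0.81, 0.001], [-0.0, 0.0, 0.0]], [[-0.07, -1.013, 0.001], [-0.0, 0.0, 0.0]]]
[[[-0.014, -0.203, 0.0], [-0.0, 0.0, 0.0]], [[-0.028, -0.405, 0.0], [-0.0, 0.0, 0.0]], [[-0.042, -0.608, 0.0], [-0.0, 0.0, 0.0]], [[-0.056, -0.81, 0.001], [-0.0, 0.0, 0.0]], [[-0.07, -1.013, 0.001], [-0.0, 0.0, 0.0]]]<stdin>:6: RuntimeWarning: overflow encountered in scalar multiply
```

The finger was on the lid and moved it about 4 mm, but a gap to the rim remains. I'll press again near the tab until the force rises.

Request:
jog_arm(
  rows=[
    [[-0.014, -0.2, 0], [0, 0, 0]],
    [[-0.028, -0.4, 0], [0, 0, 0]],
    [[-0.042, -0.6, 0], [0, 0, 0]],
    [[-0.056, -0.8, 0], [0, 0, 0]],
    [[-0.07, -1, 0], [0, 0, 0]],
  ],
)

```text
t: 31.7
tool_pos: [0.4239, 0.0826, 0.2831]
orientation: [3.131, -0.235, 0.005]
force: [0.9, -0.6, -0.3]
opening: 0.0004
gripper_force: 0.0
```

Request:
jog_arm(
  rows=[
    [[-0.014, -0.2, 0], [0, 0, 0]],
    [[-0.028, -0.4, 0], [0, 0, 0]],
    [[-0.042, -0.6, 0], [0, 0, 0]],
    [[-0.056, -0.8, 0], [0, 0, 0]],
    [[-0.07, -1, 0], [0, 0, 0]],
  ],
)

```text
t: 32.2
tool_pos: [0.4396, 0.2827, 0.2825]
orientation: [3.131, -0.234, 0.004]
force: [0.3, -0.5, 0.4]
opening: 0.0003
gripper_force: 0.0
```

Request:
jog_arm(
  rows=[
    [[0, 0, 0.2], [0, 0, 0]],
    [[0, 0, 0.4], [0, 0, 0]],
    [[0, 0, 0.6], [0, 0, 0]],
    [[0, 0, 0.7], [0, 0, 0]],
    [[0, 0, 0.75], [0, 0, 0]],
  ],
)

```text
t: 32.7
tool_pos: [0.4385, 0.2797, 0.1296]
orientation: [3.128, -0.234, -0.002]
force: [0.2, 0.8, 0.8]
opening: 0.0005
gripper_force: 0.0
```

Request:
jog_arm(
  rows=[
    [[0, 0, 0.02], [0, 0, 0]],
    [[0, 0, 0.04], [0, 0, 0]],
    [[0, 0, 0.06], [0, 0, 0]],
    [[0, 0, 0.07], [0, 0, 0]],
  ],
)

```text
t: 33.1
tool_pos: [0.4414, 0.28, 0.1193]
orientation: [3.131, -0.236, 0.007]
force: [0.3, -0.0, -0.1]
opening: 0.0002
gripper_force: 0.0
```

Request:
jog_arm(
  rows=[
    [[0, 0, 0.01], [0, 0, 0]],
    [[0, 0, 0.02], [0, 0, 0]],
    [[0, 0, 0.03], [0, 0, 0]],
  ],
)

```text
t: 33.4
tool_pos: [0.4409, 0.2797, 0.1126]
orientation: [3.131, -0.236, 0.005]
force: [0.3, -1.1, 0.2]
opening: 0.0006
gripper_force: 0.0
```

Request:
jog_arm(
  rows=[
    [[0, 0, 0.01], [0, 0, 0]],
    [[0, 0, 0.02], [0, 0, 0]],
    [[0, 0, 0.03], [0, 0, 0]],
  ],
)

```text
t: 33.7
tool_pos: [0.4407, 0.2797, 0.1063]
orientation: [3.13, -0.236, 0.004]
force: [0.1, -0.7, -0.0]
opening: 0.0003
gripper_force: 0.0
```

Request:
jog_arm(
  rows=[
    [[0, 0, 0.01], [0, 0, 0]],
    [[0, 0, 0.02], [0, 0, 0]],
    [[0, 0, 0.02], [0, 0, 0]],
  ],
)

```text
t: 34.0
tool_pos: [0.4407, 0.2796, 0.1021]
orientation: [3.13, -0.236, 0.004]
force: [0.4, -0.0, 0.1]
opening: 0.0006
gripper_force: 0.0
```

Run:
```python
from look import *
snap("9");state()
for n in("side8","side9"):
    s=load(n)["frame"]
    for u in(193,197,201,205,209,213,217,221): print(n,u,[int(s[v,u,0]) for v in range(250,268)])
```

```text
34.1 [0.44077321 0.27962365 0.10241799] 0.0003889008608821321 0.0 [ 0.5 -0.2  0. ] q [ 0.47 -0.02  1.81 -0.    1.35  2.19]
(array([0.38953597, 0.28722351, 0.03127035]), array([-0.15028373, -0.00284811, -0.00221092]))
side8 193 [190, 190, 190, 190, 190, 190, 190, 190, 193, 192, 155, 44, 10, 30, 23, 24, 25, 22]
side8 197 [190, 190, 190, 190, 190, 190, 190, 191, 191, 194, 191, 115, 0, 16, 31, 24, 22, 24]
side8 201 [190, 190, 190, 190, 190, 190, 190, 190, 191, 194, 194, 145, 20, 10, 26, 40, 22, 24]
side8 205 [191, 190, 190, 190, 190, 190, 190, 190, 191, 194, 193, 130, 60, 128, 50, 41, 21, 27]
side8 209 [190, 190, 190, 190, 189, 190, 190, 191, 194, 192, 129, 3, 2, 21, 37, 21, 24, 23]
side8 213 [190, 191, 190, 190, 190, 190, 190, 193, 190, 142, 0, 2, 31, 53, 17, 23, 24, 24]
side8 217 [190, 190, 190, 191, 190, 191, 190, 190, 190, 192, 198, 202, 151, 9, 19, 23, 22, 22]
side8 221 [191, 190, 191, 191, 192, 190, 190, 192, 198, 185, 31, 10, 19, 20, 23, 21, 24, 22]
side9 193 [42, 48, 70, 41, 41, 39, 20, 24, 88, 138, 138, 92, 7, 28, 25, 24, 22, 25]
side9 197 [42, 42, 36, 45, 57, 41, 34, 21, 47, 90, 108, 92, 81, 66, 35, 19, 20, 23]
side9 201 [38, 34, 36, 38, 29, 6, 29, 48, 55, 115, 141, 141, 117, 5, 17, 28, 21, 23]
side9 205 [173, 166, 158, 117, 95, 98, 79, 105, 136, 133, 134, 124, 88, 120, 46, 21, 21, 24]
side9 209 [150, 68, 44, 48, 93, 141, 133, 132, 132, 135, 137, 106, 0, 15, 26, 20, 22, 20]
side9 213 [48, 58, 106, 137, 133, 136, 132, 133, 133, 124, 76, 0, 18, 28, 18, 23, 22, 22]
side9 217 [12, 5, 35, 81, 99, 98, 99, 94, 106, 130, 135, 140, 145, 95, 12, 21, 22, 22]
side9 221 [36, 57, 46, 47, 40, 51, 43, 66, 123, 144, 123, 36, 14, 17, 22, 23, 20, 19]
```

The lid is following the finger down (its edge is 1 px lower), so I'll keep pressing.

Request:
jog_arm(
  rows=[
    [[0, 0, 0.01], [0, 0, 0]],
    [[0, 0, 0.02], [0, 0, 0]],
    [[0, 0, 0.02], [0, 0, 0]],
  ],
)

```text
t: 34.4
tool_pos: [0.4406, 0.2795, 0.0981]
orientation: [3.13, -0.236, 0.004]
force: [-0.2, 0.5, -0.4]
opening: 0.0006
gripper_force: 0.0
```

Request:
jog_arm(
  rows=[
    [[0, 0, 0.008], [0, 0, 0]],
    [[0, 0, 0.015], [0, 0, 0]],
    [[0, 0, 0.015], [0, 0, 0]],
  ],
)

```text
t: 34.7
tool_pos: [0.4407, 0.2796, 0.0952]
orientation: [3.13, -0.236, 0.004]
force: [-0.6, -0.4, -0.1]
opening: 0.0006
gripper_force: 0.0
```

Run:
```python
from look import *
snap("10");state()
for n in("side10",):
    s=load(n)["frame"]
    for u in(193,197,201,205,209,213,217,221): print(n,u,[int(s[v,u,0]) for v in range(250,268)])
```

```text
34.8 [0.44077598 0.27959442 0.09541618] 0.00032019770915466916 0.0 [-1.1  0.1 -0.7] q [ 0.47 -0.01  1.82 -0.    1.33  2.19]
(array([0.38953531, 0.28719523, 0.0242711 ]), array([-0.150308  , -0.00279866, -0.00222258]))
side10 193 [45, 41, 42, 53, 46, 40, 38, 23, 27, 87, 137, 136, 98, 16, 16, 22, 23, 22]
side10 197 [44, 44, 43, 46, 68, 81, 41, 38, 31, 58, 85, 99, 100, 91, 67, 25, 20, 24]
side10 201 [41, 39, 38, 39, 39, 36, 18, 22, 40, 44, 84, 143, 134, 98, 16, 18, 20, 20]
side10 205 [61, 141, 169, 159, 119, 103, 114, 68, 109, 138, 134, 135, 135, 112, 40, 20, 23, 24]
side10 209 [170, 162, 114, 31, 52, 73, 113, 136, 133, 133, 133, 132, 105, 1, 25, 19, 20, 19]
side10 213 [64, 48, 46, 80, 142, 136, 136, 133, 133, 132, 127, 95, 3, 23, 19, 19, 22, 23]
side10 217 [24, 16, 9, 13, 54, 102, 102, 99, 92, 102, 121, 135, 139, 145, 123, 13, 17, 21]
side10 221 [14, 18, 39, 53, 42, 54, 45, 49, 71, 98, 130, 142, 112, 6, 17, 22, 19, 19]
```

Request:
jog_arm(
  rows=[
    [[0, 0, 0.01], [0, 0, 0]],
    [[0, 0, 0.02], [0, 0, 0]],
    [[0, 0, 0.02], [0, 0, 0]],
  ],
)

```text
t: 35.1
tool_pos: [0.4407, 0.2795, 0.0911]
orientation: [3.13, -0.236, 0.004]
force: [0.7, -0.3, 0.3]
opening: 0.0004
gripper_force: 0.0
```

Request:
jog_arm(
  rows=[
    [[0, 0, 0.008], [0, 0, 0]],
    [[0, 0, 0.015], [0, 0, 0]],
    [[0, 0, 0.015], [0, 0, 0]],
  ],
)

```text
t: 35.4
tool_pos: [0.4407, 0.2795, 0.0882]
orientation: [3.13, -0.236, 0.004]
force: [-0.7, -0.1, 0.3]
opening: 0.0007
gripper_force: 0.0
```

Run:
```python
from look import *
snap("11");state()
for n in("side11",):
    s=load(n)["frame"]
    for u in(193,201,205,209,213,217,221): print(n,u,[int(s[v,u,0]) for v in range(250,269)])
```

```text
35.5 [0.44081565 0.27957091 0.0884349 ] 0.00034846353889292223 0.0 [0.5 0.2 0.3] q [ 0.47 -0.01  1.82 -0.    1.32  2.19]
(array([0.38957944, 0.2871691 , 0.01728633]), array([-0.15027875, -0.00286604, -0.00222835]))
side11 193 [45, 43, 43, 45, 66, 83, 41, 38, 21, 27, 89, 139, 135, 49, 15, 22, 23, 23, 22]
side11 201 [56, 41, 43, 43, 42, 39, 40, 34, 13, 29, 54, 73, 112, 126, 96, 48, 16, 20, 21]
side11 205 [13, 16, 105, 178, 163, 133, 119, 95, 40, 82, 142, 136, 137, 135, 80, 15, 20, 23, 23]
side11 209 [138, 169, 135, 129, 66, 40, 63, 118, 140, 135, 133, 134, 137, 124, 42, 13, 19, 24, 22]
side11 213 [47, 80, 53, 45, 56, 111, 136, 138, 135, 133, 134, 134, 109, 25, 13, 19, 20, 23, 19]
side11 217 [29, 24, 19, 11, 5, 30, 81, 103, 96, 90, 99, 123, 136, 137, 146, 140, 21, 16, 22]
side11 221 [23, 14, 21, 32, 41, 56, 47, 53, 66, 70, 99, 131, 144, 119, 30, 14, 20, 19, 19]
```

Request:
jog_arm(
  rows=[
    [[0, 0, 0.006], [0, 0, 0]],
    [[0, 0, 0.012], [0, 0, 0]],
    [[0, 0, 0.012], [0, 0, 0]],
  ],
)

```text
t: 35.8
tool_pos: [0.4408, 0.2796, 0.0859]
orientation: [3.13, -0.236, 0.004]
force: [-0.2, -1.6, 0.2]
opening: 0.0003
gripper_force: 0.0
```

Request:
jog_arm(
  rows=[
    [[0, 0, 0.006], [0, 0, 0]],
    [[0, 0, 0.012], [0, 0, 0]],
    [[0, 0, 0.012], [0, 0, 0]],
  ],
)

```text
t: 36.1
tool_pos: [0.4409, 0.2796, 0.0837]
orientation: [3.13, -0.236, 0.004]
force: [0.2, -0.3, -0.5]
opening: 0.0003
gripper_force: 0.1
```

Request:
jog_arm(
  rows=[
    [[0, 0, 0.006], [0, 0, 0]],
    [[0, 0, 0.012], [0, 0, 0]],
    [[0, 0, 0.012], [0, 0, 0]],
  ],
)

```text
t: 36.4
tool_pos: [0.441, 0.2797, 0.0833]
orientation: [3.131, -0.235, 0.005]
force: [-8.9, -5.2, 17.4]
opening: 0.0009
gripper_force: 8.9
```

Run:
```python
from look import *
snap("12");state()
for n in("side12",):
    s=load(n)["frame"]
    for u in(193,201,205,209,213,217,221): print(n,u,[int(s[v,u,0]) for v in range(250,269)])
```

```text
36.5 [0.44099234 0.2797426  0.08335351] 0.0004752062076195374 8.81635130957875 [-8.4 -4.1 17.3] q [ 0.47 -0.    1.83 -0.    1.31  2.19]
(array([0.38979007, 0.28735803, 0.01218236]), array([-0.15017643, -0.00330111, -0.00184213]))
side12 193 [44, 42, 43, 42, 55, 86, 74, 42, 38, 36, 91, 133, 136, 129, 14, 17, 20, 24, 24]
side12 201 [167, 26, 42, 44, 40, 42, 41, 42, 31, 10, 29, 54, 75, 117, 118, 98, 68, 14, 20]
side12 205 [13, 13, 15, 108, 173, 138, 135, 114, 108, 99, 78, 143, 137, 138, 128, 54, 14, 22, 22]
side12 209 [57, 140, 170, 137, 130, 68, 39, 63, 120, 139, 135, 134, 136, 133, 94, 6, 20, 21, 22]
side12 213 [21, 50, 84, 32, 48, 58, 113, 144, 137, 135, 134, 136, 131, 86, 4, 18, 21, 18, 21]
side12 217 [23, 30, 24, 17, 9, 10, 31, 82, 104, 98, 93, 110, 133, 136, 141, 144, 116, 8, 17]
side12 221 [44, 23, 15, 19, 41, 62, 54, 47, 53, 66, 70, 99, 131, 143, 114, 0, 15, 21, 21]
```

Force rose to 17 N and the lid edge is at the predicted shut position. I'll retract and verify.

Request:
jog_arm(
  rows=[
    [[0, 0, -0.05], [0, 0, 0]],
    [[0, 0, -0.2], [0, 0, 0]],
    [[0, 0, -0.45], [0, 0, 0]],
    [[0, 0, -0.7], [0, 0, 0]],
    [[0, 0, -0.95], [0, 0, 0]],
  ],
)

```text
t: 37.0
tool_pos: [0.44, 0.2799, 0.2732]
orientation: [3.13, -0.236, 0.004]
force: [0.2, 1.4, 0.1]
opening: 0.0004
gripper_force: 0.0
```

Request:
jog_arm(
  rows=[
    [[0, 0.2, 0], [0, 0, 0]],
    [[0, 0.4, 0], [0, 0, 0]],
    [[0, 0.6, 0], [0, 0, 0]],
    [[0, 0.8, 0], [0, 0, 0]],
    [[0, 1, 0], [0, 0, 0]],
  ],
)

```text
t: 37.5
tool_pos: [0.41, 0.081, 0.2719]
orientation: [3.13, -0.235, 0.005]
force: [1.3, -0.0, 0.4]
opening: 0.0008
gripper_force: 0.0
```

Request:
jog_arm(
  rows=[
    [[0, 0.2, 0], [0, 0, 0]],
    [[0, 0.4, 0], [0, 0, 0]],
    [[0, 0.6, 0], [0, 0, 0]],
    [[0, 0.8, 0], [0, 0, 0]],
    [[0, 1, 0], [0, 0, 0]],
  ],
)

```text
t: 38.0
tool_pos: [0.38, -0.117, 0.2724]
orientation: [3.13, -0.236, 0.006]
force: [0.8, -0.1, 0.8]
opening: 0.0007
gripper_force: 0.0
```

```bash
sed -i 's/np.arange(-.1,1.2,.05)/np.arange(-.1,.3,.02)/' lidcheck.py; python3 lidcheck.py 13
python3 - <<'E'
from lib import *
for n in("side13",):
    s=load(n)["frame"]
    for u in(189,193,197,201,205,209,213,217,221,225): print(n,u,[int(s[v,u,0]) for v in range(250,270)])
E
```

```text
38.1 [ 0.37947679 -0.11934221  0.27214105] 0.00044015706461162545 0.0 [ 0.7  0.8 -0.3] q [-0.43 -0.46  1.87 -0.    1.72  1.3 ]
(array([ 0.32826923, -0.11154828,  0.20099303]), array([-0.15606663, -0.00286123, -0.00366461]))
top13 [(0.409, 0.1), (0.407, 0.14), (0.406, 0.12), (0.405, 0.22), (0.405, 0.16), (0.404, 0.18)]
side13 [(0.87, 0.0), (0.869, -0.04), (0.866, -0.02), (0.863, 0.02), (0.862, 0.04), (0.857, -0.06)]
side13 189 [189, 190, 189, 189, 190, 189, 189, 189, 189, 193, 196, 174, 67, 10, 20, 21, 26, 23, 24, 21]
side13 193 [189, 190, 190, 189, 190, 190, 189, 189, 189, 189, 190, 194, 193, 145, 7, 17, 25, 22, 26, 22]
side13 197 [190, 189, 190, 189, 189, 190, 190, 189, 189, 189, 190, 190, 193, 192, 139, 8, 19, 23, 23, 25]
side13 201 [190, 189, 189, 190, 189, 189, 189, 190, 189, 189, 189, 190, 190, 197, 193, 80, 14, 22, 24, 23]
side13 205 [190, 189, 190, 189, 189, 189, 189, 189, 189, 189, 190, 189, 191, 194, 172, 49, 13, 22, 26, 24]
side13 209 [189, 189, 189, 190, 190, 189, 190, 190, 190, 190, 189, 191, 195, 190, 94, 5, 18, 22, 23, 21]
side13 213 [190, 190, 190, 190, 190, 189, 190, 189, 190, 189, 190, 194, 187, 86, 0, 17, 23, 21, 24, 22]
side13 217 [190, 189, 190, 189, 189, 190, 190, 190, 190, 189, 191, 191, 190, 193, 200, 203, 154, 6, 18, 22]
side13 221 [190, 190, 190, 190, 190, 189, 190, 189, 190, 189, 190, 190, 194, 199, 171, 0, 13, 20, 20, 20]
side13 225 [190, 191, 193, 198, 188, 141, 23, 68, 165, 196, 206, 189, 27, 7, 16, 18, 18, 16, 13, 13]
```

Run:
```python
from look import *
for n in("side","top"):
    print(n,[float(np.abs(load(n+"13")["frame"][a:b,c:e].astype(int)-load(n+"0")["frame"][a:b,c:e]).mean().round(1)) for a,b,c,e in([(140,200,300,345),(145,182,193,213),(140,165,245,285)] if n=="side" else [(190,250,325,380),(100,132,228,250),(115,175,315,330),(130,170,174,205)])])
print(robot.close_job())
```

```text
side [24.2, 1.1, 1.1]
top [17.4, 4.1, 4.0, 4.0]
the job is handed in; nothing more can be done
None
```

The job is handed in, and my own checks suggest it succeeded, though no verdict came back. Image code found six balls in the bowl before the lid was closed, the scoop was released upright on the mat's middle, the glue bottle, screwdriver and sanding block look unmoved, and the last side image best fits the lid at 0 rad.

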